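# Sort the brass weights by size into the rack and lock it

## Task

Sort the three loose brass weights on the bench into the rack by size, small to the narrow row (where one small weight stands already) and large to the wide row, all four upright and each row pushed up to its end stop with no gaps. Then push the rack's lever over toward the rows, past its stiff detent, until it snaps over into its last notch and stays there with the keeper bar up across the row mouths. Leave the other things on the bench where they are.

Things in the scene. Friction and masses are not known exactly. Their poses are not given: they have to be found in the camera images.
- weight_a: One of three look-alike loose brass weights: round base disc, narrower knob on top. Each is either small (disc 28 mm, 30 mm high in all) or large (disc 34 mm, 33 mm high); disc 15 mm high, knobs all alike, 14-15 mm across, from there up. Which letter has which size is NOT told: look, or feel the disc between the fingers. 40 to 130 g. Origin: centre of the underside.
- weight_b: One of three look-alike loose brass weights: round base disc, narrower knob on top. Each is either small (disc 28 mm, 30 mm high in all) or large (disc 34 mm, 33 mm high); disc 15 mm high, knobs all alike, 14-15 mm across, from there up. Which letter has which size is NOT told: look, or feel the disc between the fingers. 40 to 130 g. Origin: centre of the underside.
- weight_c: One of three look-alike loose brass weights: round base disc, narrower knob on top. Each is either small (disc 28 mm, 30 mm high in all) or large (disc 34 mm, 33 mm high); disc 15 mm high, knobs all alike, 14-15 mm across, from there up. Which letter has which size is NOT told: look, or feel the disc between the fingers. 40 to 130 g. Origin: centre of the underside.
- weight_d: A small brass weight (disc 28 mm across and 15 mm high, 30 mm high in all) that stands in the narrow row already, but up to 9 mm short of the end stop. Loose, 40 to 65 g. Origin: centre of the underside.
- rack: Metal rack fixed to the bench, 92 x 221 mm. Origin: underside, midway between its two rows; +x runs along the rows from their open mouths (x = -33 mm) to their end stops, away from the robot give or take its yaw. Base plate 12 mm thick, its top is the rows' floor. Rows open above; centre lines y = -30 mm (narrow) and +30 mm (wide); rails 4 mm thick, 10 mm high above the floor.
- small_row_end (a point): Point on the floor of the narrow row (32 mm between rails, 61 mm long) at the foot of its end stop, on the row's centre line (rack x = 28, y = -30, z = 12 mm); axes as the rack's. A small weight pushed home has its centre 14 mm before it (-x), the next one 42 mm.
- large_row_end (a point): The same point of the wide row (38 mm between rails, 73 mm long; rack x = 40, y = 30, z = 12 mm). A large weight pushed home has its centre 17 mm before it (-x), the next one 51 mm.
- keeper_bar (a point): Middle of the top of the dark steel keeper bar, 6.5 mm thick, across both row mouths at rack x = -37 mm; flush with the rows' floor while the lever is back, it rises about 8 mm as the lever goes over. It clears weights that are pushed home by 5 mm.
- lever (a joint): Lever angle (rad); it swings in the rack's y-z plane about a pivot at rack x = 20, y = -125, z = 30 mm. 0: back, leaning 0.5 rad to -y; starts there; grows as the knob is pushed to +y, toward the rows; end stop at 0.95, leaning 0.45 rad to +y. Resistance peaks near 0.4 rad (about 15 N at the knob), is nil at 0.8, beyond which it snaps to the stop and stays; let go earlier, it falls back.
- lever_knob (a point): Centre of the black ball knob, 26 mm across, on a 10 mm steel rod, 85 mm from the pivot. About 105 mm above the bench at either end of its travel, 115 mm midway; free all round. The lever stands to the right of the rows (-y).
- thumb_screw: Bystander standing among the weights, loose: leave it alone. Plain thumb screw, a 23 mm round foot with a thin stem, 32 mm high. Origin: centre of the underside.
- disc_tip: Bystander standing among the weights, loose: leave it alone. Steel disc gauge tip, 29 mm disc 7 mm high with a thin stem, 22 mm high. Origin: centre of the underside.
- rubber_foot: Bystander standing among the weights, loose: leave it alone. Black rubber foot, 24 mm across, 12 mm high. Origin: centre of the underside.
Things that resemble listed ones, but are neither listed nor needed, are in the scene too. Leave any red look-alike of the weight_a alone.

How it is judged:
By the outcome, as a careful person would: the job done as asked, in the order asked, and still so for the second after the job is handed in, with the robot touching nothing.
It also fails if it takes over 72 s, if anything falls off the work surface, if the arm or the gripper's body presses on something with over 40 N, if the wrist force passes 120 N, or if a joint passes its speed limit or range.

## Robot

A 6-joint arm with a two-finger parallel gripper is mounted at the origin on a cart in front of the work surface, level with it; the furniture and walls round the work are solid. World frame = base frame: x ahead of the robot, y to its left, z up, the work surface at z = 0. Lengths are in m, angles in rad, forces in N, time in s.
With the tool pointing down it reaches from about 0.25 to 0.775 m from the base axis. Payload 4 kg.
Tool frame: the origin (TCP) lies between the finger pads; the fingertips stand 19 mm ahead of it and the grasp point (between the pads) is the TCP (robot.tip_reach is the y of the fingertips in the tool frame, in m); y points along the fingers, x is the direction in which the jaws open and shut, and the axes are right-handed (so a half turn about y gives the same grasp; the last joint's range is limited). The gripper opens to 94 mm and grips with 3 to 60 N. Pads are 16 mm wide; open, the fingers measure 119 mm over their backs; the gripper's body (75 mm by 177 mm) begins 78 mm behind the grasp point.
Start: joints at [1.183, 0.087, 1.371, -0, 1.684, -0.103], TCP at [0.155, 0.528, 0.225] pointing down, gripper open.
Joint ranges: [-3.1, 3.1], [-0.76, 2.03], [0.27, 2.55], [-1.08, 4.22], [0.17, 2.65], [-2.57, 2.57]. Speed limits (rad/s): [2.79, 2.79, 3.14, 3.14, 3.14, 3.14].

## Interface

Orientations are given as [roll, pitch, yaw] about the fixed x, y, z axes, in that order (R = Rz(yaw) Ry(pitch) Rx(roll)).
In Python, from bench import robot, imaging, order gives the robot as it stands.
- The arm moves only by the tool send_rows, never from a script. Its argument "moves" is text: rows parted by semicolons, each of 5 numbers parted by spaces: the gripper's target within -1 to 1 (shut at 1, half-way at 0, fully open at -1), then the shift along the tool's x, y, z in m, then the turn about the tool's y in degrees. In form: fingers tx ty tz roll; .... A call has exactly 10 rows; each row shifts and turns the commanded pose from where the row before left it, along the tool's axes as they then stand; what a row does not reach is not made up. A row lasts 1/12 s, in which the tool goes at most 41.7 mm and 7.16 degrees, less where a joint would pass 70% of its speed; a pose out of reach is approached as far as the arm can. A call with a gripper value outside its range is refused whole. The fingers move at their own pace and stop on an object; the grip force is fixed at half the most. Time passes only in rows, so rows that do not move let the fingers close, or fill a call up. It gives the time, the measured TCP pose, the force and the opening at its end, in the units of the state.
- robot.get_obs(): the state, without advancing time (a new reading comes with each control period).
- imaging.snapshot(name): name is "scene" or "top"; returns a dict with "image" (420x560x3 uint8, red, green, blue), "mtx" (3x3 intrinsics, pixels), "dist" ([k1, k2, p1, p2, k3] as OpenCV has them; the pictures are not rectified), "R" (3x3) and "t" (3): a world point X has camera coordinates R X + t. Camera axes: x right, y down, z forward; pixel columns grow to the right and rows downward; lengths in m; the calibration is good to about 2 mm. A picture is of the moment at which its call begins. There is no depth.
- order.close_job(): hands the job in, once; it reports no verdict.
Trained networks look in a picture, given as the dict that the camera call returned (one of the last four; its "shot" number tells which), for a name from the list of things; names that differ only in an ending like _2 or _b are one class to them, and where a whole thing is asked for, a point or a joint stands for the part that bears it (a point fixed in the world has none). Each returns a list of dicts, best first, with "conf" (0 to 1); they miss things now and then, are a little off and sometimes report something else, mostly with a low value. They report only what shows in the picture. A call takes as long as a camera call. They do not tell look-alikes from the thing itself.
- imaging.recognise(picture, target): "centre" ([column, row] in pixels, amid what is visible of it).
- imaging.landmark_of(picture, target): "centre" ([column, row] in pixels: a listed point, or the origin of a listed thing).
The state is a dict: "time": time; "joint_positions": joint angles; "qvel": joint speeds; "joint_torque": joint torques, N m; "tool_pos": TCP position; "ee_rot": TCP orientation; "wrist_force": force on the tool from outside, world axes, zero at the start; "wrist_torque": the same for the moment, N m; "width": finger opening in m.
Only numpy, scipy, OpenCV 4.12 (cv2) and the standard library are available. Lean on these libraries where they do the work, as an engineer would, in place of code of your own. Each camera call takes 0.05 s, during which the arm holds its last target.

## Working session

There is one attempt and no reset: what is moved stays moved. The work goes in short steps, Python scripts to look and compute and a tool call to move; the robot and the scene stay as the last step left them, time stands still between calls to the robot, and variables do not carry over. Pictures are saved under pics/ and viewed, and the job is handed in when it is done.

Besides the shell and the picture viewer there is one more tool, called after "Request:" by a JSON object that holds its "method" and its "body". send_rows: Moves the arm, as the interface text tells. Its arguments: {"type":"object","properties":{"moves":{"type":"string"}},"required":["moves"]}

```bash
ls; mkdir -p pics; python3 - <<'E'
from bench import robot, imaging, order
import cv2
o=robot.get_obs(); print(o)
for n in ("scene","top"):
    s=imaging.snapshot(n); cv2.imwrite(f"pics/{n}0.png",s["image"][:,:,::-1]); print(n,s["shot"],s["mtx"],s["dist"],s["R"],s["t"])
    for t in ("weight_a","weight_d","rack","small_row_end","large_row_end","keeper_bar","lever_knob","thumb_screw","disc_tip","rubber_foot"):
        print(t,[(list(map(round,d["centre"])),round(d["conf"],2)) for d in imaging.landmark_of(s,t)])
E
```

```text
pics
{'time': 0.0, 'joint_positions': array([ 1.18290003e+00,  8.79464688e-02,  1.37226245e+00, -1.80489156e-05,
        1.68360339e+00, -1.03117661e-01]), 'qvel': array([-9.21458626e-04,  1.85318893e-04, -2.00343477e-03,  1.31493811e-05,
       -4.65926870e-04,  1.12058827e-03]), 'joint_torque': array([-1.35432060e-04, -3.40164900e+01, -3.02436090e+01,  7.17323204e-02,
        3.26378213e-02, -1.50002124e-04]), 'tool_pos': array([0.15434288, 0.52736183, 0.22330465]), 'ee_rot': array([-1.57058569,  0.00220971,  1.28601591]), 'wrist_force': array([-0.20000375, -0.33955848,  1.41146142]), 'wrist_torque': array([-0.02586391, -0.01973003,  0.01281682]), 'width': 0.09392636998368277}
scene 1 [[438.85347866   0.         268.2768508 ]
 [  0.         438.85347866 216.12973473]
 [  0.           0.           1.        ]] [-0.002803  0.        0.        0.        0.      ] [[ 0.63291492 -0.77421841  0.00213636]
 [-0.60678401 -0.49774922 -0.61972483]
 [ 0.48086575  0.39093678 -0.78481626]] [-0.2560474   0.31633544  1.16791244]
weight_a [([314, 272], 0.64), ([258, 235], 0.54), ([336, 286], 0.53),
[... 773 characters left out ...]
-01 -8.82927002e-03 -9.93276578e-01]] [5.87629705e-04 4.24368739e-01 1.07090092e+00]
weight_a [([357, 214], 0.74), ([276, 222], 0.67), ([165, 218], 0.64), ([328, 204], 0.57), ([389, 222], 0.54), ([428, 227], 0.51), ([150, 236], 0.36), ([140, 205], 0.32)]
weight_d [([357, 214], 0.74), ([276, 222], 0.67), ([165, 218], 0.64), ([328, 204], 0.57), ([389, 222], 0.54), ([428, 227], 0.51), ([150, 236], 0.36), ([140, 205], 0.32)]
rack [([151, 218], 0.61), ([213, 209], 0.31)]
small_row_end [([162, 208], 0.84)]
large_row_end [([138, 206], 0.76)]
keeper_bar [([147, 236], 0.55)]
lever_knob [([215, 208], 0.59)]
thumb_screw [([304, 214], 0.66)]
disc_tip [([329, 231], 0.54)]
rubber_foot [([331, 186], 0.49)]
```

```bash
python3 - <<'E'
import cv2
a=cv2.imread("pics/scene0.png"); cv2.imwrite("pics/s0c.png",cv2.resize(a[150:340,150:410],None,fx=3,fy=3,interpolation=cv2.INTER_CUBIC))
a=cv2.imread("pics/top0.png"); cv2.imwrite("pics/t0c.png",cv2.resize(a[160:260,250:450],None,fx=4,fy=4,interpolation=cv2.INTER_CUBIC))
cv2.imwrite("pics/t0r.png",cv2.resize(a[170:270,100:240],None,fx=5,fy=5,interpolation=cv2.INTER_CUBIC))
E
```

```text
(no output)
```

View pics/scene0.png

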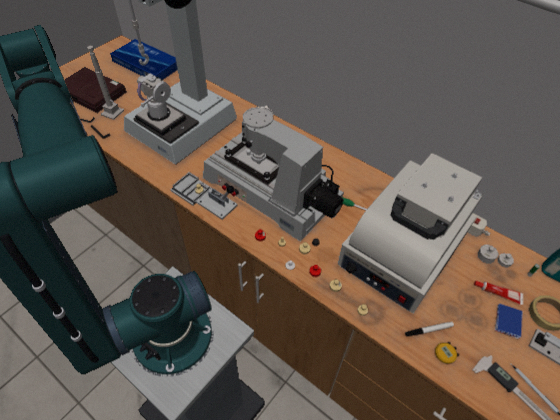

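View pics/top0.png

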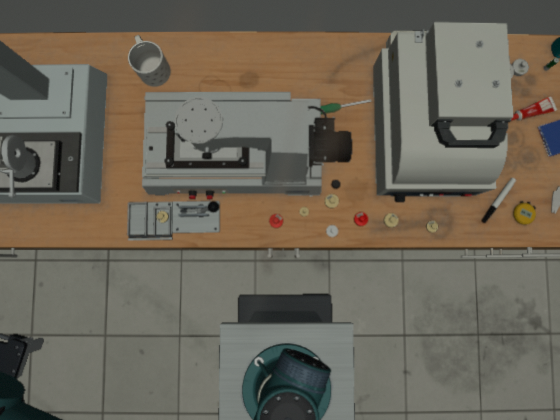

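View pics/s0c.png

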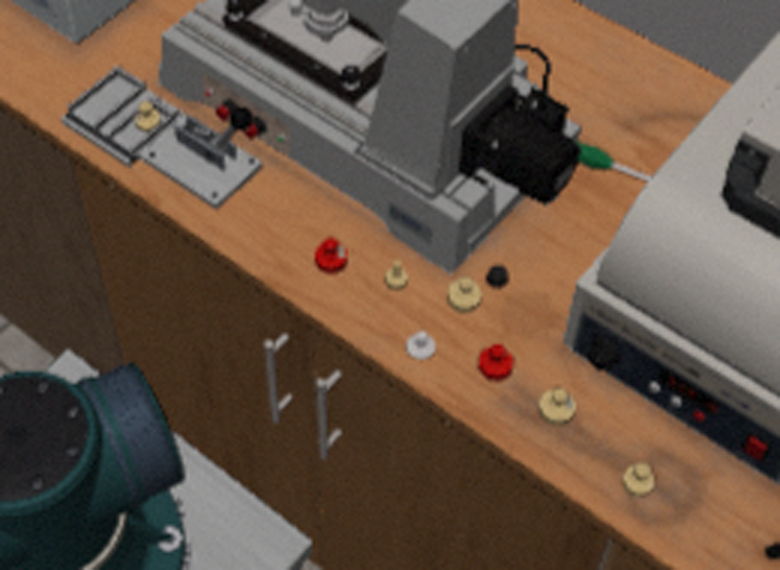

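View pics/t0c.png

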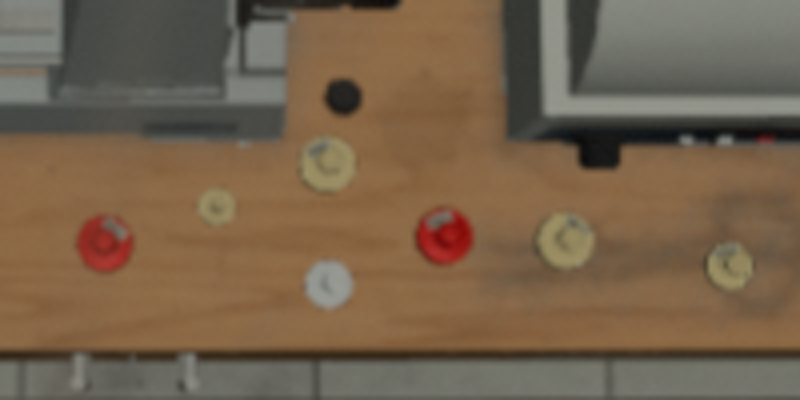

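View pics/t0r.png

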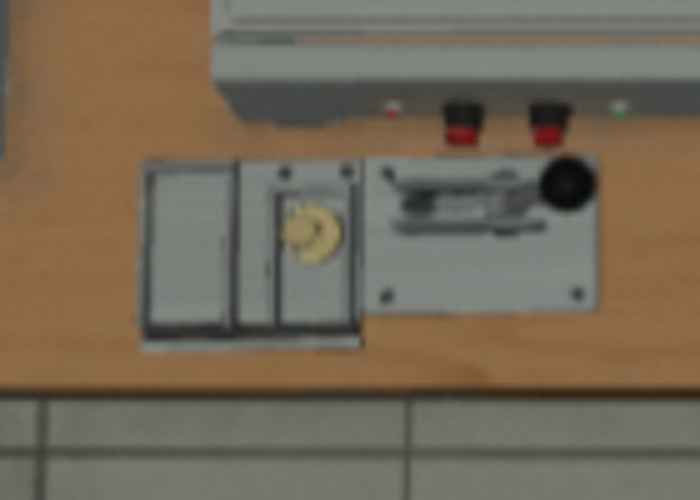

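The top view shows:
- **Brass weights:** three, at px (332,201), (391,220) and (432,226). The first two look large (about 14 px across) and the third small (about 12 px).
- **Things that could be mistaken for a weight:** red discs at (276,221) and (361,218), the brass thumb screw at (304,211), the silver disc_tip at (332,231) and the rubber foot at (335,184).
- **Rack:** at the left, with weight_d at (162,217) and the lever knob at (214,206).

Next I'll triangulate the positions and check the sizes.

```bash
cat > h.py <<'E'
import numpy as np, cv2
from bench import robot, imaging, order
def und(s,p):
    return cv2.undistortPoints(np.array([[p]],float),s["mtx"],np.array(s["dist"]))[0,0]
def ray(s,p):
    u=und(s,p); R=np.array(s["R"]);t=np.array(s["t"]).ravel()
    d=R.T@np.array([u[0],u[1],1.]); return -R.T@t, d/np.linalg.norm(d)
def tri(s1,p1,s2,p2):
    c1,d1=ray(s1,p1);c2,d2=ray(s2,p2)
    A=np.stack([d1,-d2],1); x=np.linalg.lstsq(A,c2-c1,rcond=None)[0]
    a=c1+x[0]*d1;b=c2+x[1]*d2
    return (a+b)/2, np.linalg.norm(a-b)
def onz(s,p,z):
    c,d=ray(s,p); return c+d*(z-c[2])/d[2]
def proj(s,X):
    R=np.array(s["R"]);t=np.array(s["t"],float).reshape(3)
    return cv2.projectPoints(np.array(X,float).reshape(-1,3),cv2.Rodrigues(R)[0],t,s["mtx"],np.array(s["dist"]))[0][:,0]
E
python3 - <<'E'
from h import *
np.set_printoptions(precision=4,suppress=True)
S=imaging.snapshot("scene");T=imaging.snapshot("top")
L={n:(imaging.landmark_of(S,n),imaging.landmark_of(T,n)) for n in ("weight_a","rack","small_row_end","large_row_end","keeper_bar","lever_knob","thumb_screw","disc_tip","rubber_foot")}
for n,(a,b) in L.items():
    for i in a:
        for j in b:
            X,e=tri(S,i["centre"],T,j["centre"])
            if e<.008 and -.03<X[2]<.15: print(n,np.round(i["centre"]),np.round(j["centre"]),X,round(e,4))
# colour blobs in top
for s,nm in((T,"top"),(S,"scene")):
    hsv=cv2.cvtColor(s["image"],cv2.COLOR_RGB2HSV)
    m=cv2.inRange(hsv,(20,50,110),(38,255,255))
    n,lab,st,ce=cv2.connectedComponentsWithStats(m)
    print(nm,[(ce[i].round(1).tolist(),st[i].tolist()) for i in range(1,n) if st[i,4]>20])
E
```

```text
weight_a [202. 190.] [166. 217.] [0.4012 0.2858 0.0255] 0.0059
weight_a [302. 247.] [331. 200.] [ 0.439  -0.1056  0.0179] 0.0057
weight_a [333. 284.] [388. 218.] [ 0.3979 -0.2477  0.0056] 0.0018
weight_a [364. 310.] [429. 224.] [ 0.3875 -0.3531 -0.0055] 0.0058
weight_a [316. 273.] [355. 216.] [ 0.4103 -0.1755 -0.0253] 0.0075
rack [191. 188.] [154. 220.] [0.3918 0.319  0.023 ] 0.0059
rack [195. 179.] [154. 220.] [0.3913 0.2973 0.082 ] 0.0077
small_row_end [201. 189.] [163. 209.] [0.4191 0.3011 0.0082] 0.0042
lever_knob [226. 187.] [212. 208.] [0.4092 0.1651 0.1218] 0.0053
thumb_screw [282. 240.] [303. 209.] [ 0.4222 -0.0394  0.01  ] 0.0003
disc_tip [289. 264.] [332. 229.] [ 0.3719 -0.1083  0.0046] 0.006
top [([331.4, 200.8], [325, 194, 14, 14, 145]), ([525.2, 213.6], [515, 203, 21, 21, 275]), ([303.7, 211.1], [300, 207, 9, 9, 61]), ([162.1, 216.2], [157, 211, 11, 12, 98]), ([390.8, 219.8], [384, 213, 14, 14, 152]), ([432.1, 226.5], [427, 221, 11, 12, 94])]
scene [([198.6, 188.4], [195, 184, 8, 10, 46]), ([281.8, 242.2], [279, 238, 6, 8, 24]), ([304.4, 247.6], [300, 243, 10, 10, 58]), ([334.9, 285.7], [330, 281, 11, 10, 59]), ([543.6, 310.6], [533, 296, 27, 31, 130]), ([362.3, 309.5], [358, 305, 10, 10, 58]), ([445.7, 352.7], [436, 343, 21, 20, 274])]
```

Blob areas settle the sizes: 145 and 152 px are large, 94 px is small and matches weight_d at 98 px. Now a close crop of the three chosen weights, and a fit of the rack pose.

```bash
python3 - <<'E'
from h import *
S=[];ims={}
for n in("scene","top"):
    acc=[imaging.snapshot(n) for _ in range(3)]
    im=np.mean([a["image"].astype(float) for a in acc],0); d=dict(acc[0]); d["image"]=im; np.save(f"{n}.npy",d,allow_pickle=True)
T=np.load("top.npy",allow_pickle=True).item();Sc=np.load("scene.npy",allow_pickle=True).item()
def crop(s,r,f): 
    a=s["image"][r[1]:r[3],r[0]:r[2]].astype(np.uint8)[:,:,::-1]; return cv2.resize(a,None,fx=f,fy=f,interpolation=cv2.INTER_LANCZOS4)
cv2.imwrite("pics/w.png",cv2.resize(np.hstack([crop(T,(c[0]-13,c[1]-13,c[0]+13,c[1]+13),10) for c in((332,201),(391,220),(432,226))]),(780,260)))
cv2.imwrite("pics/rs.png",crop(Sc,(168,168,242,222),10))
cv2.imwrite("pics/rt.png",crop(T,(122,195,226,245),7))
E
```

```text
(no output)
```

View pics/w.png

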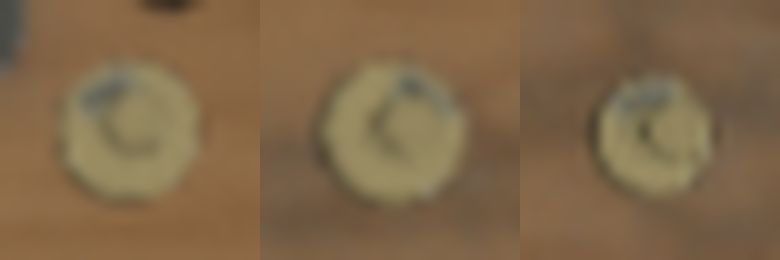

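View pics/rs.png

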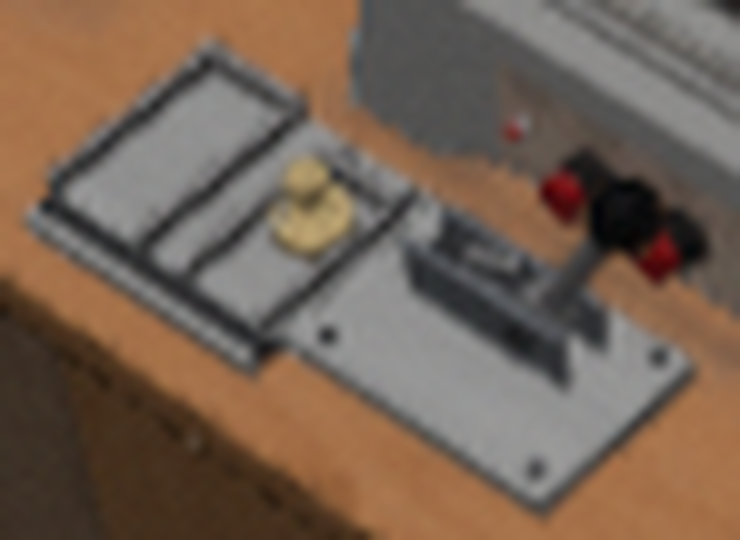

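View pics/rt.png

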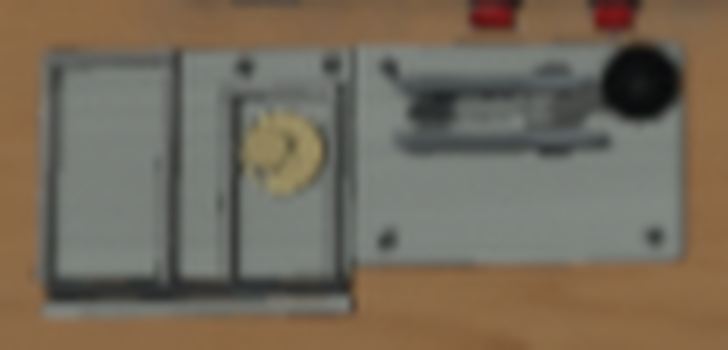

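```bash
cat > fit.py <<'E'
from h import *
from scipy.optimize import least_squares
np.set_printoptions(precision=4,suppress=True)
T=np.load("top.npy",allow_pickle=True).item()
g=cv2.cvtColor(T["image"].astype(np.float32),cv2.COLOR_RGB2GRAY)
def darkmin(prof,lo,hi):
    p=prof[lo:hi+1]; i=int(np.argmin(p)); 
    if 0<i<len(p)-1:
        a,b,c=p[i-1:i+2]; return lo+i+0.5*(a-c)/(a-2*b+c)
    return None
obs=[] # (kind, pixel, rack coord value, z)
for r in range(207,233):
    for c0,yv in((129.8,49),(147,7),(155.8,-14),(171,-50)):
        if yv==-14 and r<211: continue
        if yv==-14 and r<224: continue
        m=darkmin(g[r],int(c0)-2,int(c0)+3)
        if m: obs.append(("y",(m,r),yv,17))
for c in range(132,146):
    m=darkmin(g[:,c],201,206)
    if m: obs.append(("x",(c,m),40,17))
    m=darkmin(g[:,c],233,240)
    if m: obs.append(("k",(c,m),-37,12))
for c in range(158,169):
    m=darkmin(g[:,c],206,210)
    if m and c>165: obs.append(("x",(c,m),28,17))
    m=darkmin(g[:,c],233,240)
    if m: obs.append(("k",(c,m),-37,12))
def loc(p,o):
    X=onz(T,o[1],o[3]/1000); c,s=np.cos(p[2]),np.sin(p[2]); d=X[:2]-p[:2]
    return np.array([c*d[0]+s*d[1],-s*d[0]+c*d[1]])*1000
def res(p): return [loc(p,o)[0 if o[0] in"xk" else 1]-o[2] for o in obs]
s=least_squares(res,[.4,.32,0],x_scale=[.01,.01,.1],loss="soft_l1")
print("rack",s.x); r=np.array(res(s.x))
for k in set((o[0],o[2]) for o in obs):
    v=[x for x,o in zip(r,obs) if (o[0],o[2])==k]; print(k,len(v),np.mean(v),np.std(v))
np.save("rack.npy",s.x)
# overlay
p=s.x;c_,s_=np.cos(p[2]),np.sin(p[2])
def W(x,y,z): return [p[0]+(c_*x-s_*y)/1e3,p[1]+(s_*x+c_*y)/1e3,z/1e3]
for nm,r,f in(("top",(122,195,226,245),7),("scene",(168,168,242,222),10)):
    s0=np.load(nm+".npy",allow_pickle=True).item()
    a=cv2.resize(s0["image"][r[1]:r[3],r[0]:r[2]].astype(np.uint8)[:,:,::-1].copy(),None,fx=f,fy=f,interpolation=cv2.INTER_CUBIC)
    def ln(A,B,col):
        q=[tuple(int((v-o+.5)*f) for v,o in zip(u,r[:2])) for u in proj(s0,[W(*A),W(*B)])]; cv2.line(a,q[0],q[1],col,1)
    for yv,e in((49,40),(11,40),(-14,28),(-46,28)): ln((-33,yv,22),(e,yv,22),(0,0,255)); ln((-33,yv,12),(e,yv,12),(0,255,0))
    for y0,y1,e in((49,11,40),(-14,-46,28)): ln((e,y0,22),(e,y1,22),(0,0,255));ln((e,y0,12),(e,y1,12),(0,255,0))
    ln((-37,50,12),(-37,-50,12),(255,0,0)); ln((20,-125,30),(20,-165.8,104.6),(255,0,255))
    cv2.imwrite(f"pics/ov_{nm}.png",a)
C=-np.array(T["R"]).T@np.array(T["t"]).ravel(); print("cam",C)
for n,px,zz in(("d",(162.1,216.2),12),("L1",(331.4,200.8),0),("L2",(390.8,219.8),0),("S",(432.1,226.5),0)):
    X=onz(T,px,(zz+14)/1000);print(n,X,"rack-local",loc(p,(0,px,0,zz+14)))
# knob of the lever
print("knob pred",W(20,-165.8,104.6),proj(T,[W(20,-165.8,104.6)]))
E
python3 fit.py
```

```text
rack [0.3936 0.3295 0.0081]
('k', -37) 25 -0.707379212125027 0.6249090467046975
('x', 28) 3 0.2149784082804409 0.181679286366154
('y', -14) 9 -0.12553581396099173 0.15099308501675376
('y', -50) 26 -0.12657753921287343 0.17287902085868956
('x', 40) 14 1.4323207919644705 0.717777640383028
('y', 49) 26 0.1064483526831701 0.17854813699792046
('y', 7) 26 0.06570679163041067 0.1663184170521579
cam [0.2979 0.0103 1.1127]
d [0.402  0.2966 0.026 ] rack-local [  8.1832 -32.9399]
L1 [ 0.4409 -0.1092  0.014 ] rack-local [  43.761  -439.0526]
L2 [ 0.3947 -0.2527  0.014 ] rack-local [  -3.6161 -582.1223]
S [ 0.3784 -0.3529  0.014 ] rack-local [ -20.7319 -682.2423]
knob pred [np.float64(0.4149040652272345), np.float64(0.16382042165845123), 0.1046] [[212.8288 207.0652]]
```

View pics/ov_top.png

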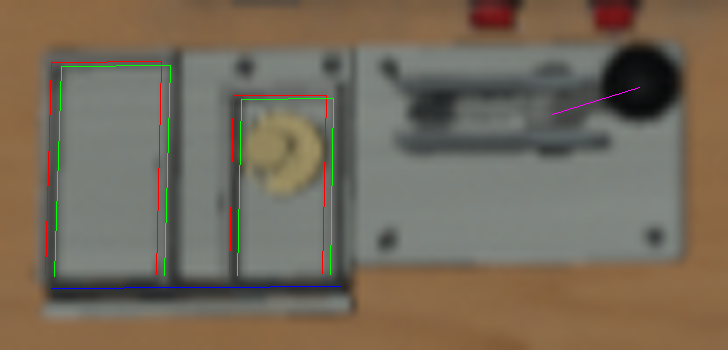

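View pics/ov_scene.png

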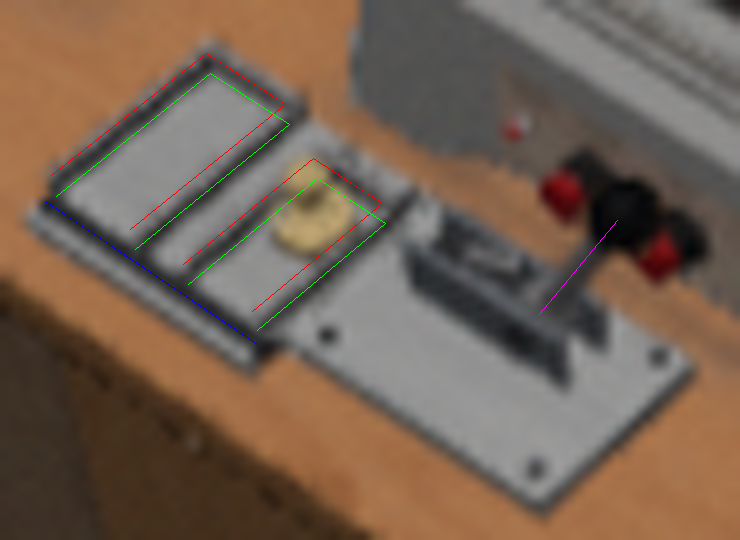

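```bash
python3 - <<'E'
from h import *
T=np.load("top.npy",allow_pickle=True).item();S=np.load("scene.npy",allow_pickle=True).item()
def crop(s,r,f,n): 
    a=s["image"][r[1]:r[3],r[0]:r[2]].astype(np.uint8)[:,:,::-1]; a=cv2.resize(a,None,fx=f,fy=f,interpolation=cv2.INTER_LANCZOS4)
    for i in range(r[0],r[2],20): cv2.line(a,((i-r[0])*f,0),((i-r[0])*f,5),(0,255,255),1);cv2.putText(a,str(i),((i-r[0])*f,15),0,.35,(0,255,255))
    for i in range(r[1],r[3],20): cv2.line(a,(0,(i-r[1])*f),(5,(i-r[1])*f),(0,255,255),1);cv2.putText(a,str(i),(6,(i-r[1])*f),0,.35,(0,255,255))
    cv2.imwrite("pics/"+n,a)
crop(T,(140,85,360,205),3,"mt.png"); crop(S,(195,95,365,250),4,"ms.png")
E
```

```text
(no output)
```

View pics/mt.png

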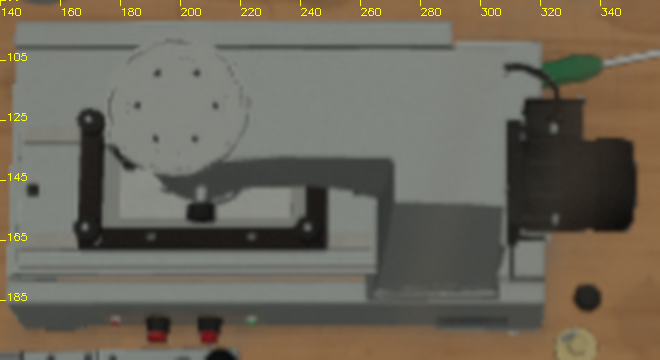

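View pics/ms.png

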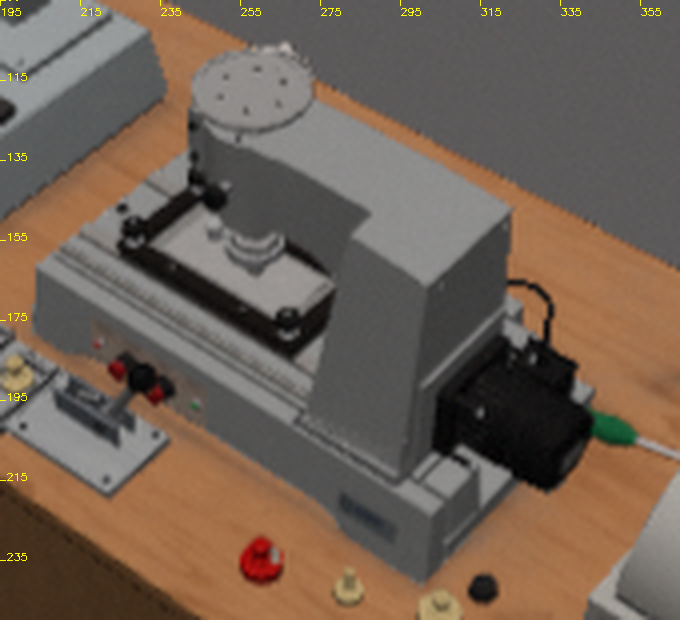

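```bash
python3 - <<'E'
from h import *
np.set_printoptions(precision=3,suppress=True)
T=np.load("top.npy",allow_pickle=True).item();S=np.load("scene.npy",allow_pickle=True).item()
for n,a,b in(("baseFRtop",(301,221),(319,186)),("baseFRbot",(300,240),(318,194)),("colbotFR",(294,214),(303,183)),("coltopFR",(301,167),(305,154)),("coltopFL",(283,152),(268,153)),("coltopBR?",(321,149),(305,130)),("motor R",(332,215),(346,160)),("knobleft red",(224,187),(192,196))): print(n,*tri(S,a,T,b))
E
```

```text
baseFRtop [ 0.465 -0.074  0.091] 0.0014339298352294117
baseFRbot [ 0.46  -0.079  0.004] 0.0033975154583962292
colbotFR [ 0.474 -0.039  0.087] 0.005241311119257682
coltopFR [ 0.499 -0.034  0.263] 0.0033425161743979243
coltopFL [0.5   0.033 0.277] 0.010017537600734172
coltopBR? [ 0.547 -0.044  0.296] 0.033913046969445575
motor R [ 0.524 -0.136  0.11 ] 0.009605193202627644
knobleft red [0.448 0.222 0.047] 9.777590923714099e-05
```

L1 is at (0.441,-0.109) and L2 at (0.395,-0.253), both large. The small one, S, is at (0.378,-0.353). The rack is near (0.394,0.329) with yaw 0.008. I'll pick L2 first, since it has the most clearance.

Request:
{"method": "send_rows", "body": {"moves": "0.15 0 0 0 -5.6; 0.15 0 0 0 -5.6; 0.15 0 0 0 -5.6; 0.15 -0.036 0 -0.011 0; 0.15 -0.036 0 -0.011 0; 0.15 -0.036 0 -0.011 0; 0.15 -0.036 0 -0.011 0; 0.15 -0.036 0 -0.011 0; 0.15 -0.036 0 -0.011 0; 0.15 -0.036 0 -0.011 0"}}

```text
time: 3.23
tool_pos: [0.2336, 0.2749, 0.2246]
ee_rot: [-1.572, -0.0, 1.58]
wrist_force: [0.2, -0.7, 0.4]
width: 0.0402
```

Request:
{"method": "send_rows", "body": {"moves": "0.15 -0.036 0 -0.011 0; 0.15 -0.036 0 -0.011 0; 0.15 -0.036 0 -0.011 0; 0.15 -0.036 0 -0.011 0; 0.15 -0.036 0 -0.011 0; 0.15 -0.036 0 -0.011 0; 0.15 -0.036 0 -0.011 0; 0.15 -0.036 0 -0.011 0; 0.15 0 0 0 0; 0.15 0 0 0 0"}}

```text
time: 4.07
tool_pos: [0.3241, -0.0124, 0.2244]
ee_rot: [-1.57, -0.001, 1.573]
wrist_force: [-0.9, -0.3, -0.6]
width: 0.0401
```

Request:
{"method": "send_rows", "body": {"moves": "0.15 -0.0343 0 -0.0101 0; 0.15 -0.0343 0 -0.0101 0; 0.15 -0.0343 0 -0.0101 0; 0.15 -0.0343 0 -0.0101 0; 0.15 -0.0343 0 -0.0101 0; 0.15 -0.0343 0.03 -0.0101 0; 0.15 -0.0343 0.03 -0.0101 0; 0.15 0 0.03 0 0; 0.15 0 0.03 0 0; 0.15 0 0 0 0"}}

```text
time: 4.9
tool_pos: [0.3919, -0.2384, 0.1042]
ee_rot: [-1.561, -0.009, 1.582]
wrist_force: [-0.8, 1.7, -1.2]
width: 0.0401
```

```bash
python3 - <<'E'
from h import *
o=robot.get_obs();print(o["tool_pos"],o["ee_rot"],o["joint_positions"])
for n,r in(("scene",(250,190,450,340)),("top",(250,140,450,290))):
    s=imaging.snapshot(n);cv2.imwrite(f"pics/{n}1.png",cv2.resize(s["image"][r[1]:r[3],r[0]:r[2],::-1],None,fx=3,fy=3))
E
```

```text
[ 0.39188753 -0.23841497  0.10424263] [-1.56060275 -0.00931678  1.58157594] [-6.70851131e-01 -5.03484303e-02  1.75227150e+00  8.17597514e-04
  1.45345546e+00 -2.25257587e+00]
```

View pics/scene1.png

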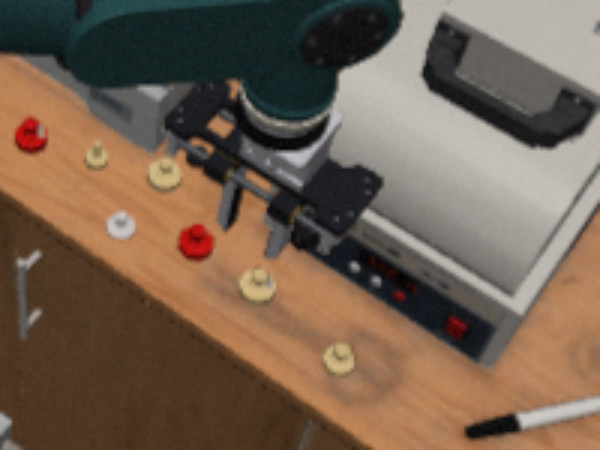

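View pics/top1.png

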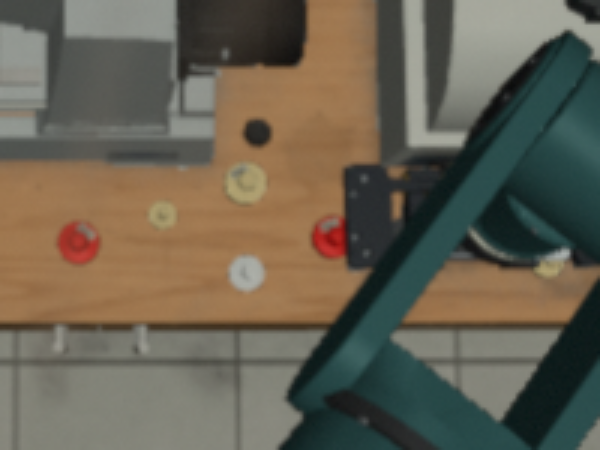

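Both pictures show the gripper approaching weight L2 (scene crop (258,285)), with the body's long axis along the jaws. There is nothing under the fingers except L2.

Request:
{"method": "send_rows", "body": {"moves": "0.15 0 0 0 0; 0.15 0 0 0 0; 0.15 0 0 0 0; 0.15 0 0.01 0 0; 0.15 0 0.01 0 0; 0.15 0 0 0 0; 0.15 0 0 0 0; 0.15 0 0 0 0; 0.15 0 0 0 0; 0.15 0 0 0 0"}}

```text
time: 5.83
tool_pos: [0.3947, -0.2431, 0.0911]
ee_rot: [-1.571, 0.0, 1.579]
wrist_force: [-0.3, 0.5, 0.5]
width: 0.0402
```

```bash
python3 - <<'E'
from h import *
o=robot.get_obs();print(o["tool_pos"],o["ee_rot"],o["qvel"])
s=imaging.snapshot("scene");r=(310,220,390,320);cv2.imwrite("pics/s2.png",cv2.resize(s["image"][r[1]:r[3],r[0]:r[2],::-1],None,fx=6,fy=6,interpolation=cv2.INTER_CUBIC))
print(proj(s,[[.3947,-.2527,.033],[.3947,-.2527,0],o["tool_pos"],o["tool_pos"]-[0,0,.019]]))
E
```

```text
[ 0.39471513 -0.24308318  0.09114316] [-1.57123017e+00  2.31940149e-04  1.57902545e+00] [-2.08879621e-05 -3.24237864e-03  1.47224360e-04  8.07840243e-04
 -1.35654430e-03 -8.60439366e-04]
[[335.70730053 280.95822528]
 [334.29495237 286.7521204 ]
 [335.38524828 268.19742046]
 [334.54049958 271.837493  ]]
```

View pics/s2.png

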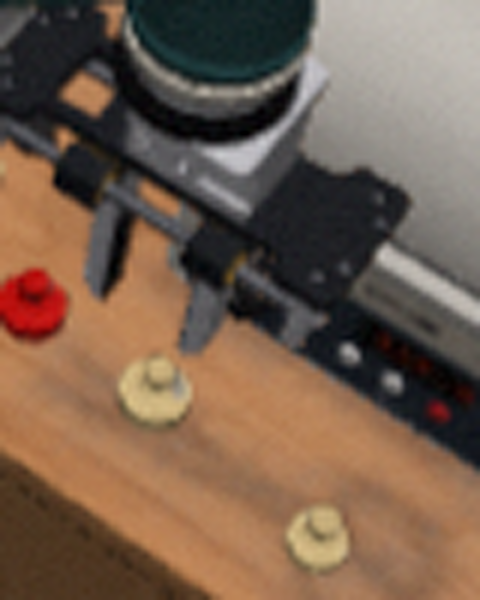

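Request:
{"method": "send_rows", "body": {"moves": "0.15 -0.0095 0 0 0; 0.15 0 0.018 0 0; 0.15 0 0.018 0 0; 0.15 0 0.009 0 0; 0.15 0 0.006 0 0; 0.15 0 0.003 0 0; 0.15 0 0 0 0; 0.15 0 0 0 0; 0.15 0 0 0 0; 0.15 0 0 0 0"}}

```text
time: 6.72
tool_pos: [0.3952, -0.2528, 0.0378]
ee_rot: [-1.572, 0.001, 1.579]
wrist_force: [-0.4, -0.6, 0.8]
width: 0.0401
```

```bash
python3 - <<'E'
from h import *
o=robot.get_obs();print(o["tool_pos"],o["ee_rot"],o["wrist_force"])
s=imaging.snapshot("scene");r=(310,250,370,310);cv2.imwrite("pics/s3.png",cv2.resize(s["image"][r[1]:r[3],r[0]:r[2],::-1],None,fx=8,fy=8,interpolation=cv2.INTER_CUBIC))
E
```

```text
[ 0.39520298 -0.25277441  0.0377602 ] [-1.57214045e+00  1.04859441e-03  1.57935023e+00] [-0.35673584 -0.57044734  0.81234415]
```

View pics/s3.png

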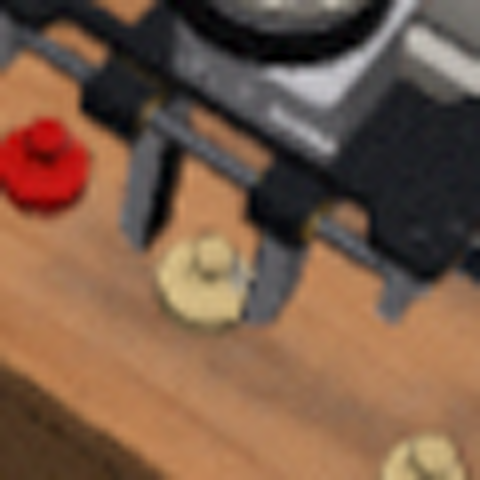

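Request:
{"method": "send_rows", "body": {"moves": "0.15 0 0.001 0 0; 1 0 0 0 0; 1 0 0 0 0; 1 0 0 0 0; 1 0 0 0 0; 1 0 0 0 0; 1 0 0 0 0; 1 0 0 0 0; 1 0 0 0 0; 1 0 0 0 0"}}

```text
time: 7.6
tool_pos: [0.3947, -0.2524, 0.0359]
ee_rot: [-1.571, -0.0, 1.579]
wrist_force: [-0.2, -0.1, -0.2]
width: 0.0124
```

```bash
python3 - <<'E'
from h import *
o=robot.get_obs();print(o["tool_pos"],o["ee_rot"],o["wrist_force"],o["width"])
s=imaging.snapshot("scene");r=(310,250,370,310);cv2.imwrite("pics/s4.png",cv2.resize(s["image"][r[1]:r[3],r[0]:r[2],::-1],None,fx=8,fy=8,interpolation=cv2.INTER_CUBIC))
E
```

```text
[ 0.39466079 -0.25241179  0.03589169] [-1.57082959e+00 -3.09997331e-05  1.57920830e+00] [-0.15185775 -0.1272291  -0.21603116] 0.012354921775548056
```

View pics/s4.png

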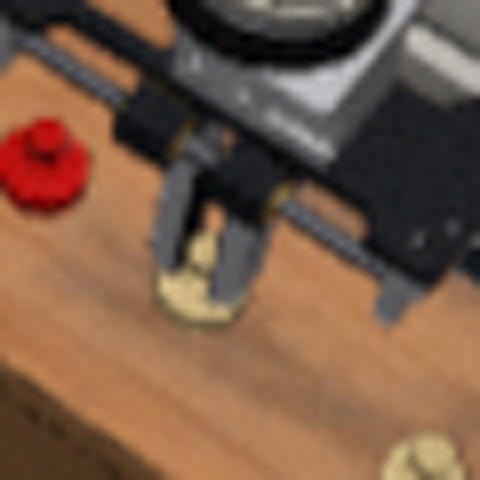

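Request:
{"method": "send_rows", "body": {"moves": "1 0 -0.005 0 0; 1 0 -0.01 0 0; 1 0 -0.02 0 0; 1 0 -0.02 0 0; 1 0 -0.02 0 0; 1 0 0 0 0; 1 0 0 0 0; 1 0 0 0 0; 1 0 0 0 0; 1 0 0 0 0"}}

```text
time: 8.48
tool_pos: [0.3938, -0.2517, 0.1093]
ee_rot: [-1.568, -0.002, 1.579]
wrist_force: [0.6, -0.6, -1.0]
width: 0.0124
```

```bash
python3 - <<'E'
from h import *
o=robot.get_obs();print(o["tool_pos"],o["ee_rot"],o["wrist_force"],o["width"])
s=imaging.snapshot("scene");r=(310,220,370,280);cv2.imwrite("pics/s5.png",cv2.resize(s["image"][r[1]:r[3],r[0]:r[2],::-1],None,fx=8,fy=8,interpolation=cv2.INTER_CUBIC))
E
```

```text
[ 0.39384169 -0.25171645  0.10926877] [-1.56847093 -0.00213209  1.57915292] [ 0.61339019 -0.58211193 -1.00106357] 0.012411711707927323
```

View pics/s5.png

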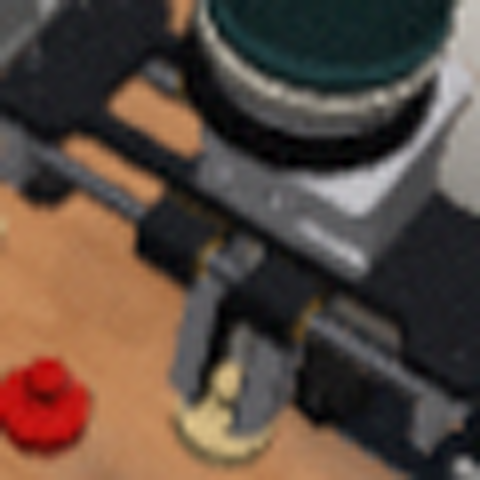

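Lift confirmed: the weight hangs upright between the fingers at scene crop (225,420), gripped on its neck. Now carrying it to the wide row, high over the lever.

Request:
{"method": "send_rows", "body": {"moves": "1 0 -0.03 0 0; 1 0 -0.03 0 0; 1 0 -0.03 0 0; 1 0.02 0 0 0; 1 0.033 0 0 0; 1 0.033 0 0 0; 1 0.033 0 0 0; 1 0.033 0 0 0; 1 0.033 0 0 0; 1 0.033 0 0 0"}}

```text
time: 9.37
tool_pos: [0.3922, -0.0329, 0.2002]
ee_rot: [-1.57, -0.0, 1.579]
wrist_force: [0.1, 0.3, -1.0]
width: 0.0124
```

Request:
{"method": "send_rows", "body": {"moves": "1 0.033 0 0 0; 1 0.033 0 0 0; 1 0.033 0 0 0; 1 0.033 0 0 0; 1 0.033 0 0 0; 1 0.033 0 0 0; 1 0.033 0 0 0; 1 0.033 0 0 0; 1 0.033 0 0 0; 1 0.033 0 0 0"}}

```text
time: 10.2
tool_pos: [0.3894, 0.2972, 0.2]
ee_rot: [-1.57, 0.001, 1.58]
wrist_force: [0.7, 0.4, -0.3]
width: 0.0122
```

Request:
{"method": "send_rows", "body": {"moves": "1 0.03 0 0 0; 1 0.02 0 0 0; 1 0 0 0 0; 1 0 0 0 0; 1 0 0 0 0; 1 0 0 0 0; 1 0 0 0 0; 1 0 0 0 0; 1 0 0 0 0; 1 0 0 0 0"}}

```text
time: 11.03
tool_pos: [0.3898, 0.3452, 0.2012]
ee_rot: [-1.571, -0.0, 1.578]
wrist_force: [-0.1, -0.8, -0.6]
width: 0.0122
```

Request:
{"method": "send_rows", "body": {"moves": "1 0.0135 0.01 -0.0085 0; 1 0 0.025 0 0; 1 0 0.025 0 0; 1 0 0.025 0 0; 1 0 0.025 0 0; 1 0 0.015 0 0; 1 0 0.01 0 0; 1 0 0 0 0; 1 0 0 0 0; 1 0 0 0 0"}}

```text
time: 11.87
tool_pos: [0.399, 0.3598, 0.0675]
ee_rot: [-1.573, -0.002, 1.579]
wrist_force: [-0.7, 0.9, -0.6]
width: 0.0124
```

```bash
cat > look.py <<'E'
import sys
from h import *
np.set_printoptions(precision=4,suppress=True)
tag=sys.argv[1]
o=robot.get_obs();print(o["tool_pos"],o["ee_rot"],o["wrist_force"],o["width"],o["time"])
p=np.load("rack.npy");d=o["tool_pos"][:2]-p[:2];c,s=np.cos(p[2]),np.sin(p[2]);print("rack-local mm",(c*d[0]+s*d[1])*1e3,(-s*d[0]+c*d[1])*1e3)
for n,r,f in(("scene",(165,140,245,220),7),("top",(110,160,230,250),6)):
    s=imaging.snapshot(n);cv2.imwrite(f"pics/{n}_{tag}.png",cv2.resize(s["image"][r[1]:r[3],r[0]:r[2],::-1],None,fx=f,fy=f,interpolation=cv2.INTER_CUBIC))
E
python3 look.py p1
```

```text
[0.399  0.3598 0.0675] [-1.5732 -0.0017  1.5792] [-0.7471  0.9259 -0.6222] 0.012416562412613966 11.8667
rack-local mm 5.647392078038437 30.30392399520412
```

View pics/scene_p1.png

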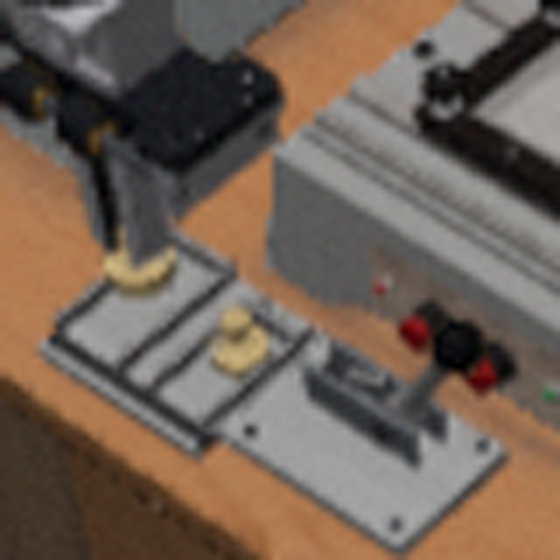

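View pics/top_p1.png

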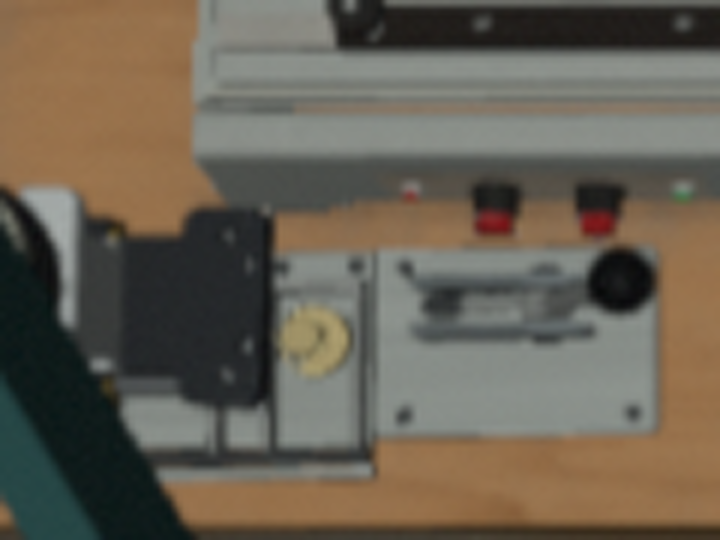

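Request:
{"method": "send_rows", "body": {"moves": "1 -0.0008 0 0 0; 1 0 0.004 0 0; 1 0 0.004 0 0; 1 0 0 0 0; 1 0 0 0 0; 1 0 0 0 0; 1 0 0 0 0; 1 0 0 0 0; 1 0 0 0 0; 1 0 0 0 0"}}

```text
time: 12.8
tool_pos: [0.3981, 0.3584, 0.058]
ee_rot: [-1.571, -0.0, 1.579]
wrist_force: [0.1, -0.0, 0.1]
width: 0.0122
```

Request:
{"method": "send_rows", "body": {"moves": "1 0 0.002 0 0; 1 0 0.002 0 0; 1 0 0.002 0 0; 1 0 0 0 0; 1 0 0 0 0; 1 0 0 0 0; 1 0 0 0 0; 1 0 0 0 0; 1 0 0 0 0; 1 0 0 0 0"}}

```text
time: 13.63
tool_pos: [0.3981, 0.3584, 0.052]
ee_rot: [-1.571, -0.0, 1.579]
wrist_force: [-0.3, 0.1, -0.1]
width: 0.0123
```

No force below rail height, so it's between the rails. Lower it to the floor and slide it to the stop.

Request:
{"method": "send_rows", "body": {"moves": "1 0 0.002 0 0; 1 0 0.0015 0 0; 1 0 0 -0.004 0; 1 0 0 -0.004 0; 1 0 0 -0.004 0; 1 0 0 -0.002 0; 1 0 0 -0.001 0; 1 0 0 0 0; 1 0 0 0 0; 1 0 0 0 0"}}

```text
time: 14.47
tool_pos: [0.4129, 0.3585, 0.0484]
ee_rot: [-1.571, -0.0, 1.579]
wrist_force: [-0.9, -0.2, -1.7]
width: 0.0125
```

Request:
{"method": "send_rows", "body": {"moves": "1 0 0 -0.001 0; 1 0 0 -0.001 0; 1 0 0 -0.001 0; 1 0 0 0 0; 1 0 0 0 0; 1 0 0 0 0; 1 0 0 0 0; 1 0 0 0 0; 1 0 0 0 0; 1 0 0 0 0"}}

```text
time: 15.3
tool_pos: [0.416, 0.3585, 0.0484]
ee_rot: [-1.571, -0.0, 1.579]
wrist_force: [-0.7, -0.2, -0.7]
width: 0.0121
```

Request:
{"method": "send_rows", "body": {"moves": "1 0 0 -0.001 0; 1 0 0 -0.001 0; 1 0 0 -0.001 0; 1 0 0 0 0; 1 0 0 0 0; 1 0 0 0 0; 1 0 0 0 0; 1 0 0 0 0; 1 0 0 0 0; 1 0 0 0 0"}}

```text
time: 16.13
tool_pos: [0.4179, 0.3586, 0.0486]
ee_rot: [-1.568, 0.0, 1.579]
wrist_force: [-4.4, 0.3, 2.0]
width: 0.0124
```

It touches the stop (-4.4 N in x). Release and rise.

Request:
{"method": "send_rows", "body": {"moves": "1 0 0.0005 0 0; 0.4 0 0 0 0; 0.4 0 0 0 0; 0.4 0 0 0 0; 0.4 0 0 0 0; 0.3 0 -0.01 0 0; 0.3 0 -0.03 0 0; 0.3 0 -0.035 0 0; 0.3 0 -0.04 0.01 0; 0.3 0 -0.04 0.015 0"}}

```text
time: 16.97
tool_pos: [0.3948, 0.3579, 0.2039]
ee_rot: [-1.571, 0.0, 1.578]
wrist_force: [0.9, 0.3, 0.1]
width: 0.0332
```

```bash
python3 look.py p2
```

```text
[0.3948 0.3579 0.2039] [-1.5713  0.0002  1.5778] [0.9473 0.2697 0.1489] 0.03319889030592731 16.9667
rack-local mm 1.4920692451582986 28.44205248219328
```

View pics/scene_p2.png

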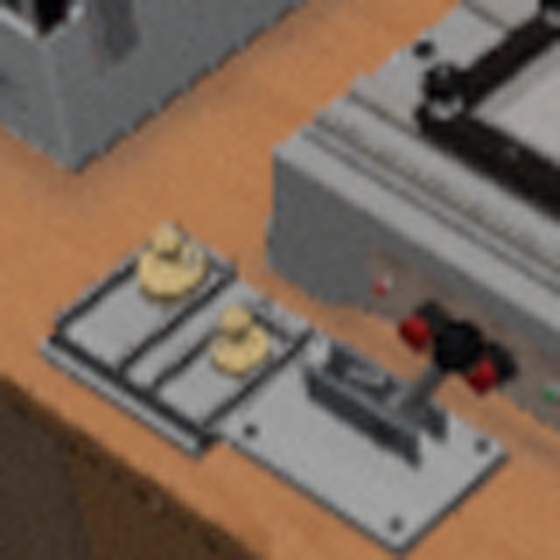

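The picture shows L2 upright in the wide row against the end stop, crop (170,270), with d untouched. Next is L1.

Request:
{"method": "send_rows", "body": {"moves": "0.15 -0.033 0 0 0; 0.15 -0.033 0 0 0; 0.15 -0.033 0 0 0; 0.15 -0.033 0 0 0; 0.15 -0.033 0 0 0; 0.15 -0.033 0 0 0; 0.15 -0.033 0 0 0; 0.15 -0.033 0 0 0; 0.15 -0.033 0 0 0; 0.15 -0.033 0 0 0"}}

```text
time: 17.9
tool_pos: [0.3969, 0.0267, 0.2021]
ee_rot: [-1.572, 0.0, 1.579]
wrist_force: [1.2, -0.2, -0.2]
width: 0.04
```

Request:
{"method": "send_rows", "body": {"moves": "0.15 -0.033 0 0 0; 0.15 -0.033 0 0 0; 0.15 -0.033 0 0 0; 0.15 -0.033 0 0 0; 0.15 0 0 0 -5; 0.15 0 0 0 -5; 0.15 0 0 0 -5; 0.15 0 0 0 -5; 0.15 0 0 0 0; 0.15 0 0 0 0"}}

```text
time: 18.73
tool_pos: [0.3982, -0.1038, 0.2019]
ee_rot: [-1.571, 0.0, 1.926]
wrist_force: [0.6, -0.3, 0.1]
width: 0.0401
```

Request:
{"method": "send_rows", "body": {"moves": "0.15 -0.01 0 -0.019 0; 0.15 -0.01 0 -0.019 0; 0.15 0 0.03 0 0; 0.15 0 0.03 0 0; 0.15 0 0.03 0 0; 0.15 0 0.03 0 0; 0.15 0 0.015 0 0; 0.15 0 0 0 0; 0.15 0 0 0 0; 0.15 0 0 0 0"}}

```text
time: 19.57
tool_pos: [0.4419, -0.1094, 0.0684]
ee_rot: [-1.573, 0.002, 1.928]
wrist_force: [-0.4, -0.1, 0.8]
width: 0.0399
```

```bash
python3 - <<'E'
from h import *
o=robot.get_obs();print(o["tool_pos"],o["ee_rot"],o["wrist_force"])
s=imaging.snapshot("scene");r=(265,200,345,280);cv2.imwrite("pics/s6.png",cv2.resize(s["image"][r[1]:r[3],r[0]:r[2],::-1],None,fx=7,fy=7,interpolation=cv2.INTER_CUBIC))
E
```

```text
[ 0.44194833 -0.10942844  0.06842   ] [-1.57279986e+00  1.70564087e-03  1.92765864e+00] [-0.37845435 -0.06022282  0.75946515]
```

View pics/s6.png

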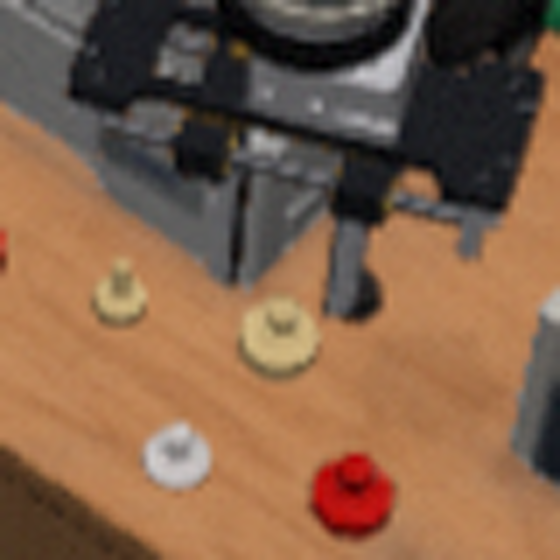

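Request:
{"method": "send_rows", "body": {"moves": "0.15 0 0.012 0 0; 0.15 0 0.011 0 0; 0.15 0 0.006 0 0; 0.15 0 0.002 0 0; 0.15 0 0.001 0 0; 0.15 0 0 0 0; 0.15 0 0 0 0; 0.15 0 0 0 0; 0.15 0 0 0 0; 0.15 0 0 0 0"}}

```text
time: 20.45
tool_pos: [0.4411, -0.1091, 0.0352]
ee_rot: [-1.571, 0.0, 1.928]
wrist_force: [-0.1, 0.2, -0.7]
width: 0.0399
```

```bash
python3 - <<'E'
from h import *
o=robot.get_obs();print(o["tool_pos"],o["ee_rot"],o["wrist_force"])
s=imaging.snapshot("scene");r=(265,200,345,280);cv2.imwrite("pics/s7.png",cv2.resize(s["image"][r[1]:r[3],r[0]:r[2],::-1],None,fx=7,fy=7,interpolation=cv2.INTER_CUBIC))
E
```

```text
[ 0.44109095 -0.10913282  0.03521493] [-1.57132959e+00  3.08206978e-04  1.92829313e+00] [-0.06336799  0.18173491 -0.74470246]
```

View pics/s7.png

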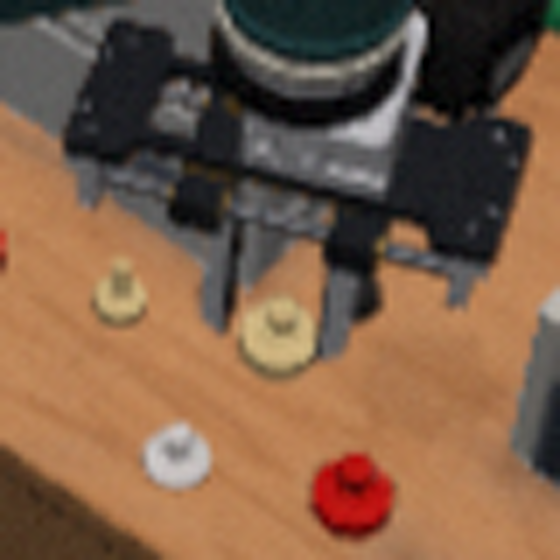

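The fingers straddle the knob (tips at crop (220,325) and (332,350), knob at (279,320)). Grip and lift.

Request:
{"method": "send_rows", "body": {"moves": "1 0 0 0 0; 1 0 0 0 0; 1 0 0 0 0; 1 0 0 0 0; 1 0 0 0 0; 1 0 0 0 0; 1 0 0 0 0; 1 0 0 0 0; 1 0 0 0 0; 1 0 -0.002 0 0"}}

```text
time: 21.33
tool_pos: [0.4404, -0.1088, 0.0364]
ee_rot: [-1.57, -0.001, 1.928]
wrist_force: [-0.4, 0.6, -0.9]
width: 0.0122
```

Request:
{"method": "send_rows", "body": {"moves": "1 0 -0.01 0 0; 1 0 -0.02 0 0; 1 0 -0.03 0 0; 1 0 -0.03 0 0; 1 0 -0.035 0 0; 1 0 -0.035 0 0; 1 0.017 0 0.02 0; 1 0.017 0 0.02 0; 1 0 0 0 5; 1 0 0 0 5"}}

```text
time: 22.17
tool_pos: [0.3907, -0.0908, 0.1983]
ee_rot: [-1.573, 0.001, 1.75]
wrist_force: [-0.5, -0.2, 0.3]
width: 0.0122
```

Request:
{"method": "send_rows", "body": {"moves": "1 0 0 0 5; 1 0 0 0 5; 1 0.033 0 0 0; 1 0.033 0 0 0; 1 0.033 0 0 0; 1 0.033 0 0 0; 1 0.033 0 0 0; 1 0.033 0 0 0; 1 0.033 0 0 0; 1 0.033 0 0 0"}}

```text
time: 23.0
tool_pos: [0.3888, 0.1744, 0.1979]
ee_rot: [-1.572, -0.0, 1.579]
wrist_force: [0.9, 0.3, -1.1]
width: 0.0122
```

Request:
{"method": "send_rows", "body": {"moves": "1 0.033 0 0 0; 1 0.033 0 0.002 0; 1 0.033 0 0.002 0; 1 0.033 0 0.002 0; 1 0.033 0 0.002 0; 1 0.015 0 0.002 0; 1 0.005 0 0 0; 1 0 0 0 0; 1 0 0 0 0; 1 0 0 0 0"}}

```text
time: 23.83
tool_pos: [0.378, 0.3565, 0.1973]
ee_rot: [-1.571, 0.0, 1.578]
wrist_force: [-0.5, -0.9, -1.7]
width: 0.0121
```

Request:
{"method": "send_rows", "body": {"moves": "1 0.0018 0.02 0 0; 1 0 0.03 0 0; 1 0 0.03 0 0; 1 0 0.03 0 0; 1 0 0.015 0 0; 1 0 0.007 0 0; 1 0 0 0 0; 1 0 0 0 0; 1 0 0 0 0; 1 0 0 0 0"}}

```text
time: 24.67
tool_pos: [0.3789, 0.3601, 0.0671]
ee_rot: [-1.574, -0.002, 1.579]
wrist_force: [-0.2, 0.3, -0.9]
width: 0.0122
```

```bash
python3 look.py p3
```

```text
[0.3789 0.3601 0.0671] [-1.574  -0.0024  1.5788] [-0.2263  0.2583 -0.8857] 0.01223422877686236 24.6667
rack-local mm -14.365955471485643 30.799251946897535
```

View pics/scene_p3.png

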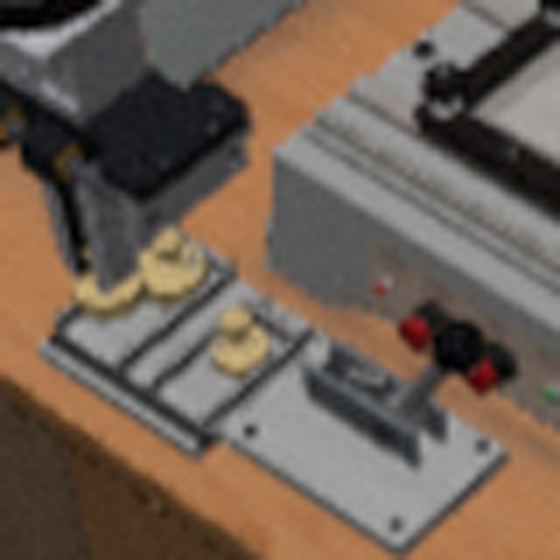

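Request:
{"method": "send_rows", "body": {"moves": "1 -0.0012 0 0.002 0; 1 0 0.004 0 0; 1 0 0.004 0 0; 1 0 0 0 0; 1 0 0 0 0; 1 0 0 0 0; 1 0 0 0 0; 1 0 0 0 0; 1 0 0 0 0; 1 0 0 0 0"}}

```text
time: 25.6
tool_pos: [0.3758, 0.3583, 0.0571]
ee_rot: [-1.571, -0.0, 1.579]
wrist_force: [-0.3, 0.4, -0.3]
width: 0.0123
```

Request:
{"method": "send_rows", "body": {"moves": "1 0 0.002 0 0; 1 0 0.002 0 0; 1 0 0.002 0 0; 1 0 0 0 0; 1 0 0 0 0; 1 0 0 0 0; 1 0 0 0 0; 1 0 0 0 0; 1 0 0 0 0; 1 0 0 0 0"}}

```text
time: 26.43
tool_pos: [0.3758, 0.3583, 0.0511]
ee_rot: [-1.571, -0.0, 1.579]
wrist_force: [-1.0, 0.4, -0.8]
width: 0.0123
```

Request:
{"method": "send_rows", "body": {"moves": "1 0 0.002 0 0; 1 0 0.001 0 0; 1 0 0 -0.003 0; 1 0 0 -0.002 0; 1 0 0 -0.001 0; 1 0 0 -0.001 0; 1 0 0 0 0; 1 0 0 0 0; 1 0 0 0 0; 1 0 0 0 0"}}

```text
time: 27.27
tool_pos: [0.3827, 0.3583, 0.048]
ee_rot: [-1.571, -0.0, 1.579]
wrist_force: [-0.0, -0.2, -1.6]
width: 0.0125
```

Request:
{"method": "send_rows", "body": {"moves": "1 0 0 -0.0007 0; 1 0 0 -0.0007 0; 1 0 0 -0.0007 0; 1 0 0 -0.0007 0; 1 0 0 0 0; 1 0 0 0 0; 1 0 0 0 0; 1 0 0 0 0; 1 0 0 0 0; 1 0 0 0 0"}}

```text
time: 28.1
tool_pos: [0.3844, 0.3583, 0.0478]
ee_rot: [-1.568, 0.0, 1.579]
wrist_force: [-5.2, -0.7, 2.6]
width: 0.0121
```

Contact (-5.2 N). Release, rise, and head for S.

Request:
{"method": "send_rows", "body": {"moves": "1 0 0.0005 0 0; 0.4 0 0 0 0; 0.4 0 0 0 0; 0.4 0 0 0 0; 0.4 0 0 0 0; 0.3 0 -0.01 0 0; 0.3 0 -0.03 0 0; 0.3 0 -0.035 0 0; 0.3 0 -0.04 0 0; 0.3 0 -0.04 0 0"}}

```text
time: 28.93
tool_pos: [0.3853, 0.358, 0.2046]
ee_rot: [-1.571, 0.0, 1.579]
wrist_force: [1.0, 0.8, -0.0]
width: 0.0329
```

Request:
{"method": "send_rows", "body": {"moves": "0.15 -0.033 0 0 0; 0.15 -0.033 0 0 0; 0.15 -0.033 0 0 0; 0.15 -0.033 0 0 0; 0.15 -0.033 0 0 0; 0.15 -0.033 0 0 0; 0.15 -0.033 0 0 0; 0.15 -0.033 0 0 0; 0.15 -0.033 0 0 0; 0.15 -0.033 0 0 0"}}

```text
time: 29.77
tool_pos: [0.3882, 0.0267, 0.2036]
ee_rot: [-1.573, 0.0, 1.579]
wrist_force: [0.5, -0.1, 0.6]
width: 0.0396
```

```bash
python3 look.py p4
```

```text
[0.3882 0.0267 0.2036] [-1.5734  0.0004  1.5793] [ 0.4839 -0.147   0.6152] 0.03959009731513416 29.7667
rack-local mm -7.781649334307611 -302.7032212487155
```

View pics/scene_p4.png

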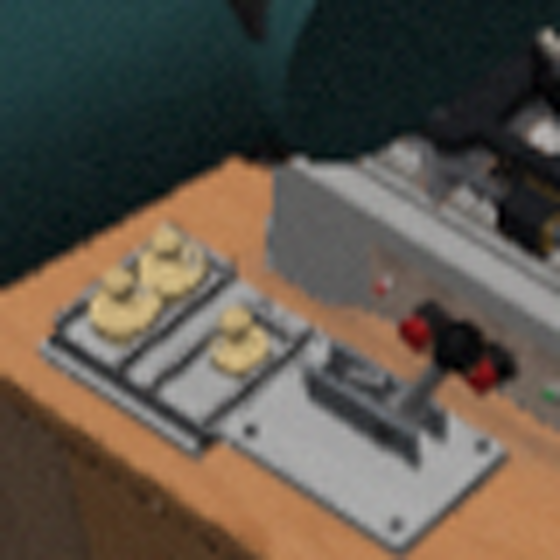

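View pics/top_p4.png

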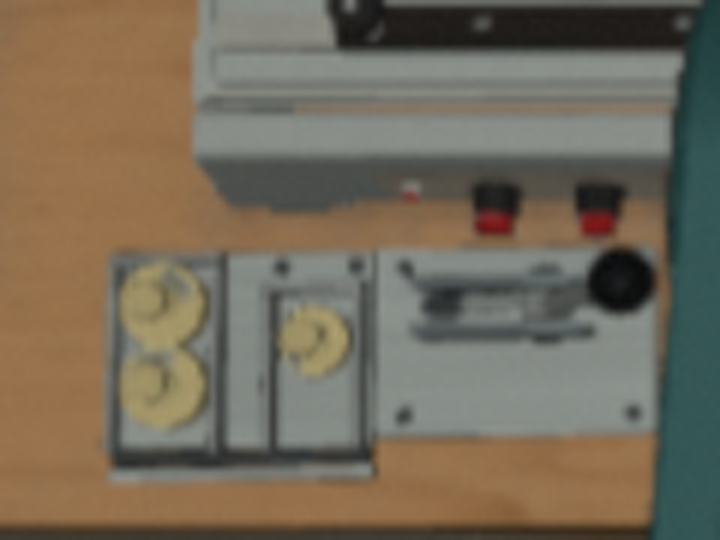

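Both pictures show the two large weights upright and touching in the wide row, against the end stop. Now S.

Request:
{"method": "send_rows", "body": {"moves": "0.15 -0.032 0 0.001 0; 0.15 -0.032 0 0.001 0; 0.15 -0.032 0 0.001 0; 0.15 -0.032 0 0.001 0; 0.15 -0.032 0 0.001 0; 0.15 -0.032 0 0.001 0; 0.15 -0.032 0 0.001 0; 0.15 -0.032 0 0.001 0; 0.15 -0.032 0 0.001 0; 0.15 -0.032 0 0.001 0"}}

```text
time: 30.7
tool_pos: [0.3815, -0.2927, 0.2032]
ee_rot: [-1.572, 0.001, 1.58]
wrist_force: [0.2, 0.0, 0.2]
width: 0.04
```

Request:
{"method": "send_rows", "body": {"moves": "0.15 -0.032 0 0.001 0; 0.15 -0.028 0 0.001 0; 0.15 0 0.025 0 0; 0.15 0 0.025 0 0; 0.15 0 0.025 0 0; 0.15 0 0.025 0 0; 0.15 0 0 0 0; 0.15 0 0 0 0; 0.15 0 0 0 0; 0.15 0 0 0 0"}}

```text
time: 31.53
tool_pos: [0.3808, -0.3526, 0.105]
ee_rot: [-1.574, 0.003, 1.58]
wrist_force: [-0.1, 0.6, 0.6]
width: 0.0397
```

Request:
{"method": "send_rows", "body": {"moves": "0.15 0 0.02 0.0015 0; 0.15 0 0.02 0 0; 0.15 0 0.015 0 0; 0.15 0 0.008 0 0; 0.15 0 0.004 0 0; 0.15 0 0.001 0 0; 0.15 0 0 0 0; 0.15 0 0 0 0; 0.15 0 0 0 0; 0.15 0 0 0 0"}}

```text
time: 32.37
tool_pos: [0.3784, -0.3522, 0.0353]
ee_rot: [-1.572, 0.001, 1.579]
wrist_force: [-0.0, 0.4, 0.1]
width: 0.0404
```

```bash
python3 - <<'E'
from h import *
o=robot.get_obs();print(o["tool_pos"],o["ee_rot"],o["wrist_force"])
s=imaging.snapshot("scene");r=(325,265,405,345);cv2.imwrite("pics/s8.png",cv2.resize(s["image"][r[1]:r[3],r[0]:r[2],::-1],None,fx=7,fy=7,interpolation=cv2.INTER_CUBIC))
E
```

```text
[ 0.37842306 -0.35222361  0.03530061] [-1.57193965e+00  1.20023523e-03  1.57923093e+00] [-0.04007115  0.42735223  0.08389135]
```

View pics/s8.png

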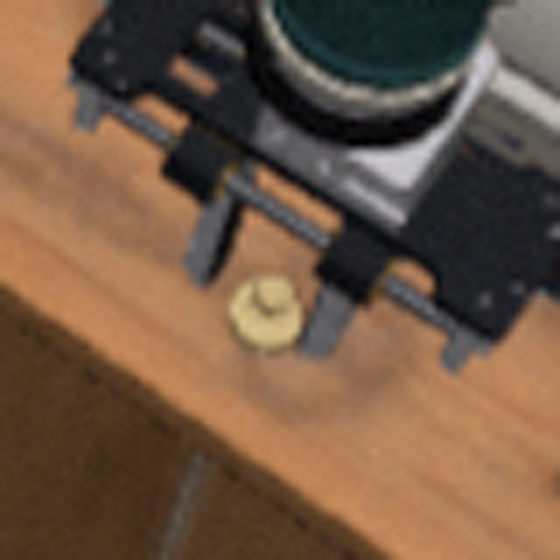

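The fingers straddle S (knob at crop (270,295)). Grip and lift.

Request:
{"method": "send_rows", "body": {"moves": "1 0 0 0 0; 1 0 0 0 0; 1 0 0 0 0; 1 0 0 0 0; 1 0 0 0 0; 1 0 0 0 0; 1 0 0 0 0; 1 0 0 0 0; 1 0 0 0 0; 1 0 0 0 0"}}

```text
time: 33.25
tool_pos: [0.378, -0.3518, 0.0344]
ee_rot: [-1.571, 0.0, 1.579]
wrist_force: [-0.3, -0.4, 0.2]
width: 0.012
```

Request:
{"method": "send_rows", "body": {"moves": "1 0 -0.005 0 0; 1 0 -0.02 0 0; 1 0 -0.03 0 0; 1 0 -0.03 0 0; 1 0 -0.04 0 0; 1 0 -0.04 0 0; 1 0.02 0 0 0; 1 0.03 0 0 0; 1 0.033 0 0 0; 1 0.033 0 0 0"}}

```text
time: 34.08
tool_pos: [0.3767, -0.2347, 0.1998]
ee_rot: [-1.571, -0.0, 1.578]
wrist_force: [0.5, 0.4, -0.3]
width: 0.0118
```

Request:
{"method": "send_rows", "body": {"moves": "1 0.033 0 0 0; 1 0.033 0 0 0; 1 0.033 0 0 0; 1 0.033 0 0 0; 1 0.033 0 0 0; 1 0.033 0 0 0; 1 0.033 0 0 0; 1 0.033 0 0 0; 1 0.033 0 0 0; 1 0.033 0 0 0"}}

```text
time: 34.92
tool_pos: [0.3736, 0.0958, 0.1998]
ee_rot: [-1.572, -0.0, 1.579]
wrist_force: [1.0, 0.4, -1.1]
width: 0.0119
```

```bash
python3 - <<'E'
from h import *
np.set_printoptions(precision=4,suppress=True)
p=np.load("rack.npy")
c,s_=np.cos(p[2]),np.sin(p[2])
s=imaging.snapshot("top");hsv=cv2.cvtColor(s["image"],cv2.COLOR_RGB2HSV)
m=cv2.inRange(hsv,(20,50,110),(38,255,255));m[:,175:]=0;m[:200]=0;m[240:]=0
n,lab,st,ce=cv2.connectedComponentsWithStats(m)
for i in range(1,n):
    if st[i,4]>20:
        X=onz(s,ce[i],.026);d=X[:2]-p[:2];print(ce[i],st[i],X,c*d[0]*1e3+s_*d[1]*1e3,(-s_*d[0]+c*d[1])*1e3)
r=(118,195,182,245)
a=cv2.resize(s["image"][r[1]:r[3],r[0]:r[2],::-1],None,fx=11,fy=11,interpolation=cv2.INTER_CUBIC)
def W(x,y,z): return [p[0]+(c*x-s_*y)/1e3,p[1]-.001+(s_*x+c*y)/1e3,z/1e3]
for yc,x,rad in((30,23,17),(30,-11,17),(-30,14,14),(-30,8,14)):
    t=np.linspace(0,6.28,60); q=proj(s,[W(x+rad*np.cos(u),yc+rad*np.sin(u),27) for u in t]); q=((q+.5-r[:2])*11).astype(int); cv2.polylines(a,[q],True,(255,0,0),1)
cv2.imwrite("pics/fitc.png",a)
E
```

```text
[136.5362 217.2993] [130 204  14  27 304] [0.3993 0.3578 0.026 ] 5.989811731537475 28.251690653398644
[160.4375 216.6406] [157 211   8  12  64] [0.4009 0.3005 0.026 ] 7.156036562803292 -28.98452230938186
```

View pics/fitc.png

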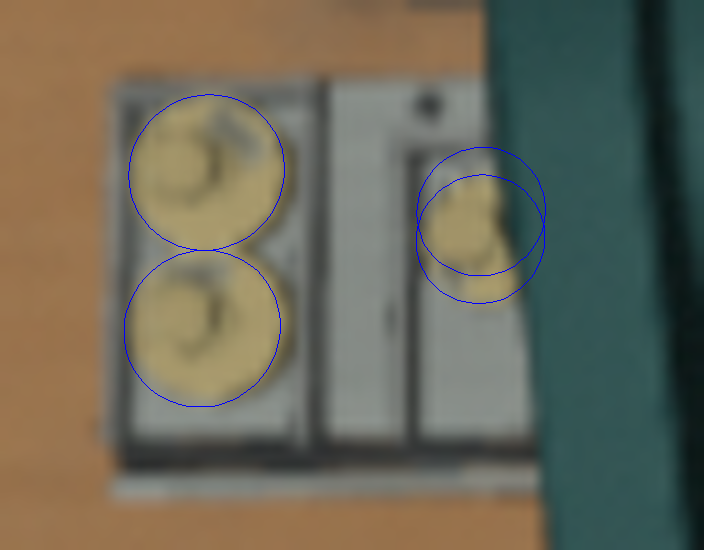

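Request:
{"method": "send_rows", "body": {"moves": "1 0.033 0 0 0; 1 0.033 0 0 0; 1 0.033 0 0 0; 1 0.033 0 0 0; 1 0.033 0 0 0; 1 0.025 0 0 0; 1 0.011 0 0 0; 1 0 0 0 0; 1 0 0 0 0; 1 0 0 0 0"}}

```text
time: 35.8
tool_pos: [0.3727, 0.2939, 0.1994]
ee_rot: [-1.571, 0.001, 1.578]
wrist_force: [-0.2, -0.2, -0.5]
width: 0.0123
```

Request:
{"method": "send_rows", "body": {"moves": "1 0 0.02 0 0; 1 0 0.03 0 0; 1 0 0.03 0 0; 1 0 0.03 0 0; 1 0 0.015 0 0; 1 0 0.008 0 0; 1 0 0 0 0; 1 0 0 0 0; 1 0 0 0 0; 1 0 0 0 0"}}

```text
time: 36.63
tool_pos: [0.3738, 0.2957, 0.0684]
ee_rot: [-1.574, -0.002, 1.579]
wrist_force: [-0.2, -0.2, -0.7]
width: 0.0124
```

```bash
python3 look.py p5
```

```text
[0.3738 0.2957 0.0684] [-1.5741 -0.002   1.5788] [-0.1699 -0.2147 -0.7486] 0.012405243472843113 36.6333
rack-local mm -20.01051888513048 -33.57466660824012
```

View pics/scene_p5.png

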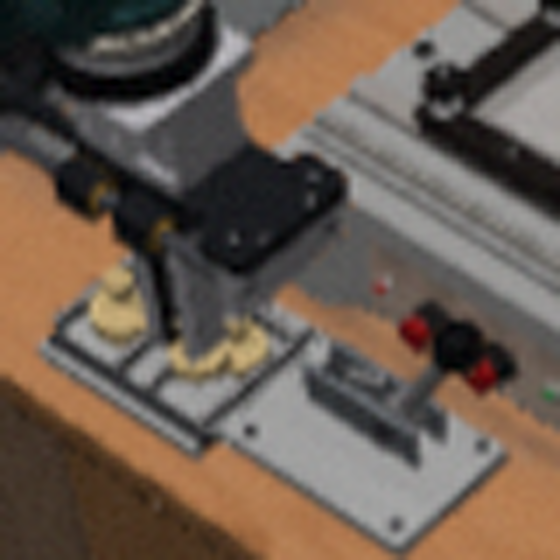

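Request:
{"method": "send_rows", "body": {"moves": "1 0.0032 0 0.0025 0; 1 0 0.004 0 0; 1 0 0.004 0 0; 1 0 0 0 0; 1 0 0 0 0; 1 0 0 0 0; 1 0 0 0 0; 1 0 0 0 0; 1 0 0 0 0; 1 0 0 0 0"}}

```text
time: 37.57
tool_pos: [0.3701, 0.2984, 0.0586]
ee_rot: [-1.571, -0.0, 1.579]
wrist_force: [0.3, -0.7, -1.3]
width: 0.0121
```

Request:
{"method": "send_rows", "body": {"moves": "1 0 0.002 0 0; 1 0 0.002 0 0; 1 0 0.003 0 0; 1 0 0 0 0; 1 0 0 0 0; 1 0 0 0 0; 1 0 0 0 0; 1 0 0 0 0; 1 0 0 0 0; 1 0 0 0 0"}}

```text
time: 38.4
tool_pos: [0.3701, 0.2984, 0.0515]
ee_rot: [-1.571, -0.0, 1.579]
wrist_force: [0.5, 0.5, -0.9]
width: 0.0119
```

Request:
{"method": "send_rows", "body": {"moves": "1 0 0.002 0 0; 1 0 0.002 0 0; 1 0 0 -0.002 0; 1 0 0 -0.002 0; 1 0 0 -0.002 0; 1 0 0 -0.002 0; 1 0 0 -0.001 0; 1 0 0 0 0; 1 0 0 0 0; 1 0 0 0 0"}}

```text
time: 39.23
tool_pos: [0.3791, 0.2985, 0.0475]
ee_rot: [-1.571, -0.0, 1.579]
wrist_force: [-0.4, 0.0, -0.8]
width: 0.0121
```

Request:
{"method": "send_rows", "body": {"moves": "1 0 0 -0.0007 0; 1 0 0 -0.0007 0; 1 0 0 -0.0007 0; 1 0 0 0 0; 1 0 0 0 0; 1 0 0 0 0; 1 0 0 0 0; 1 0 0 0 0; 1 0 0 0 0; 1 0 0 0 0"}}

```text
time: 40.07
tool_pos: [0.3809, 0.2985, 0.0474]
ee_rot: [-1.57, -0.0, 1.579]
wrist_force: [-2.4, 0.5, 0.7]
width: 0.0119
```

Request:
{"method": "send_rows", "body": {"moves": "1 0 0 -0.0007 0; 1 0 0 -0.0005 0; 1 0 0 0 0; 1 0 0 0 0; 1 0 0 0 0; 1 0 0 0 0; 1 0 0 0 0; 1 0 0 0 0; 1 0 0 0 0; 1 0 0 0 0"}}

```text
time: 40.9
tool_pos: [0.3818, 0.2985, 0.0474]
ee_rot: [-1.57, 0.0, 1.579]
wrist_force: [-4.9, -0.5, 3.5]
width: 0.012
```

```bash
python3 look.py p6
```

```text
[0.3818 0.2985 0.0474] [-1.5695  0.0001  1.5793] [-4.8866 -0.4816  3.5172] 0.011959740737747608 40.9
rack-local mm -12.049373237900815 -30.89747249112646
```

View pics/scene_p6.png

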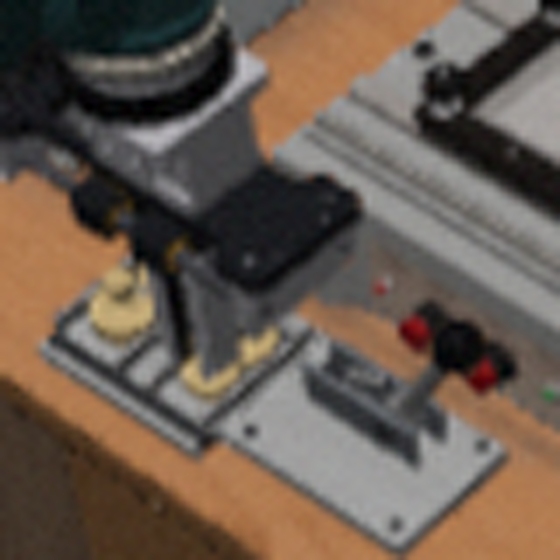

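Request:
{"method": "send_rows", "body": {"moves": "1 0 0.0003 0 0; 0.4 0 0 0 0; 0.4 0 0 0 0; 0.4 0 0 0 0; 0.4 0 0 0 0; 0.3 0 -0.01 0 0; 0.3 0 -0.03 0 0; 0.3 0 -0.035 0 0; 0.3 0 -0.035 0 0; 0.3 0 -0.035 0 0"}}

```text
time: 41.83
tool_pos: [0.3824, 0.2984, 0.1945]
ee_rot: [-1.572, -0.0, 1.579]
wrist_force: [-0.2, 0.9, -0.2]
width: 0.0332
```

Request:
{"method": "send_rows", "body": {"moves": "1 -0.033 0 0 0; 1 -0.033 0 0 0; 1 -0.033 0 0 0; 1 -0.033 0 0 0; 1 -0.033 0 0 0; 1 -0.033 0 0 0; 1 0 0 0 0; 1 0 0 0 0; 1 0 0 0 0; 1 0 0 0 0"}}

```text
time: 42.67
tool_pos: [0.3841, 0.1015, 0.1925]
ee_rot: [-1.571, -0.001, 1.581]
wrist_force: [-0.3, -0.5, 0.0]
width: 0.0008
```

```bash
python3 look.py p7; python3 - <<'E'
import cv2
a=cv2.imread("pics/top_p7.png");print(a.shape)
E
```

```text
[0.3841 0.1015 0.1925] [-1.5714 -0.0006  1.5807] [-0.2673 -0.5494  0.0419] 0.0007730126859085915 42.6667
rack-local mm -11.305433309952932 -227.89964419602336
(540, 720, 3)
```

View pics/scene_p7.png

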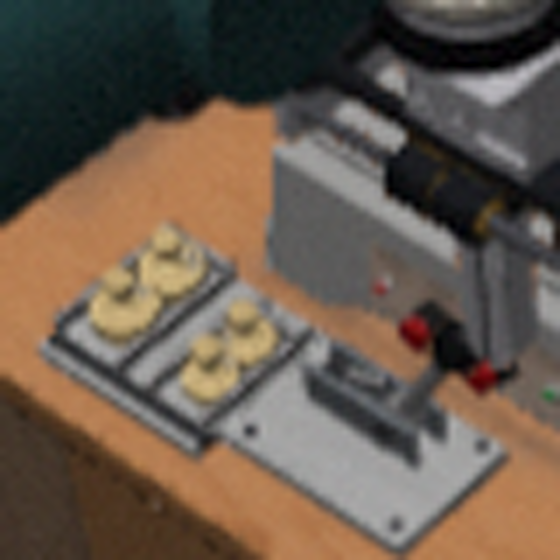

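View pics/top_p7.png

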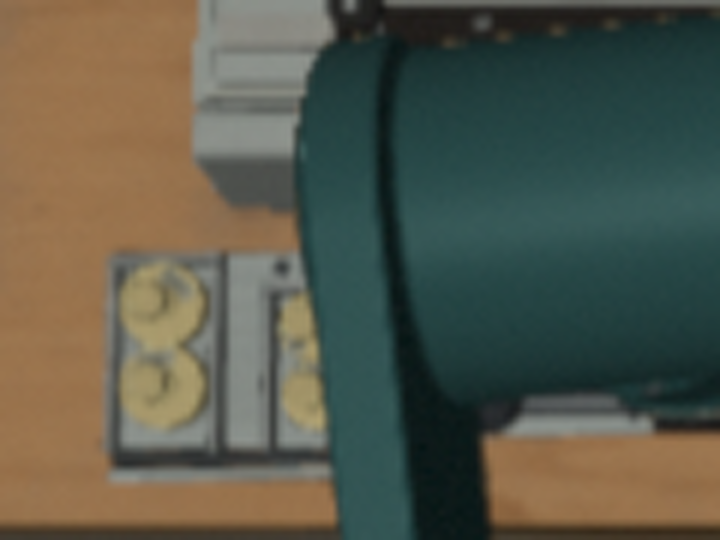

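```bash
cat > chk.py <<'E'
import sys
from h import *
p=np.load("rack.npy");c,s_=np.cos(p[2]),np.sin(p[2])
s=imaging.snapshot("scene");r=(168,165,232,215);f=11
a=cv2.resize(s["image"][r[1]:r[3],r[0]:r[2],::-1],None,fx=f,fy=f,interpolation=cv2.INTER_CUBIC)
def W(x,y,z): return [p[0]+.001+(c*x-s_*y)/1e3,p[1]-.001+(s_*x+c*y)/1e3,z/1e3]
for yc,x,rad in((30,23,17),(30,-11,17),(-30,14,14),(-30,-14,14)):
    t=np.linspace(0,6.28,60); q=proj(s,[W(x+rad*np.cos(u),yc+rad*np.sin(u),27) for u in t]); q=((q+.5-r[:2])*f).astype(int); cv2.polylines(a,[q],True,(255,0,0),1)
cv2.imwrite(sys.argv[1],a)
E
python3 chk.py pics/chk1.png
```

```text
(no output)
```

View pics/chk1.png

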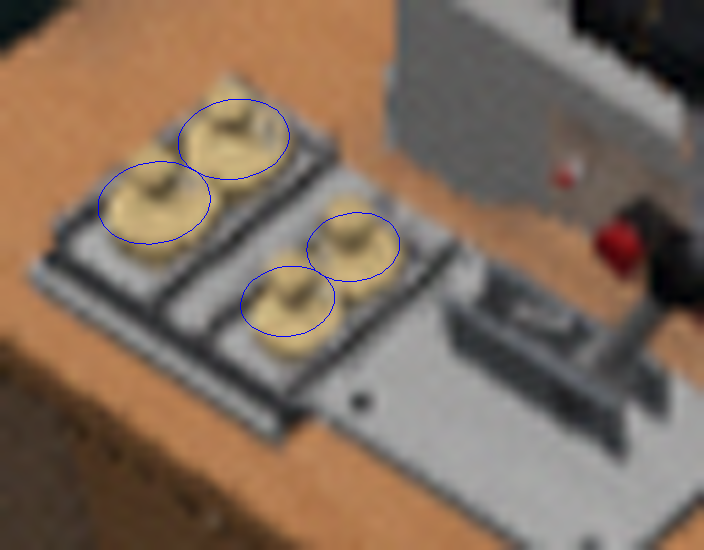

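Request:
{"method": "send_rows", "body": {"moves": "1 -0.033 0 0 0; 1 -0.033 0 0 0; 1 -0.033 0 0 0; 1 -0.033 0 0 0; 1 -0.033 0 0 0; 1 0 0 0 0; 1 0 0 0 0; 1 0 0 0 0; 1 0 0 0 0; 1 0 0 0 0"}}

```text
time: 43.65
tool_pos: [0.3855, -0.0631, 0.1921]
ee_rot: [-1.571, -0.0, 1.582]
wrist_force: [0.8, 0.1, -0.2]
width: 0.0006
```

```bash
python3 - <<'E'
from h import *
ims=[imaging.snapshot("top") for _ in range(2)]
s=ims[0];im=np.mean([x["image"].astype(float) for x in ims],0).astype(np.uint8)
r=(124,196,178,242)
cv2.imwrite("pics/t8.png",cv2.resize(im[r[1]:r[3],r[0]:r[2],::-1],None,fx=13,fy=13,interpolation=cv2.INTER_CUBIC))
np.save("top8.npy",{**s,"image":im},allow_pickle=True)
E
```

```text
(no output)
```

View pics/t8.png

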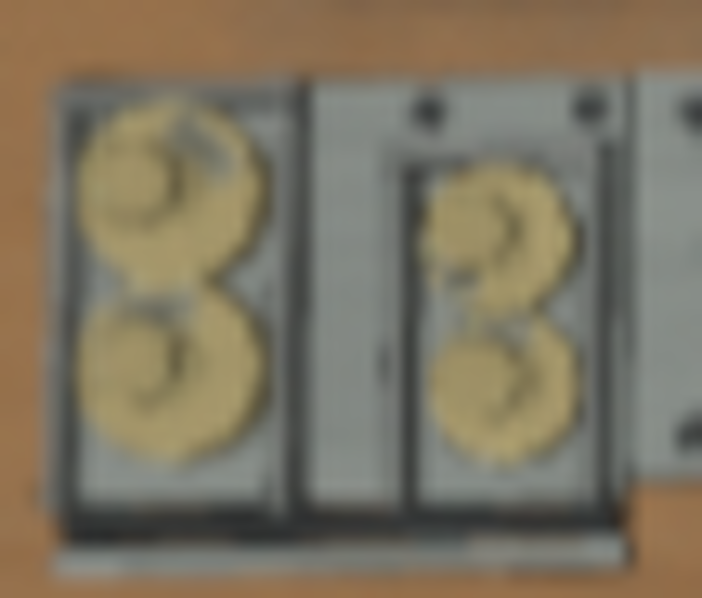

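The top view shows both pairs touching and against their stops. Next is the lever, approached from its right with the fingers closed.

Request:
{"method": "send_rows", "body": {"moves": "1 0.033 0 0 0; 1 0.033 0 0 0; 1 0.033 0 0 0; 1 0.033 0 0 0; 1 0.033 0 0 0; 1 0.012 0 0 0; 1 0 0 -0.016 0; 1 0 0 -0.016 0; 1 0 0 0 0; 1 0 0 0 0"}}

```text
time: 44.58
tool_pos: [0.4156, 0.1134, 0.1919]
ee_rot: [-1.569, 0.0, 1.58]
wrist_force: [0.3, -0.0, -0.3]
width: 0.0006
```

Request:
{"method": "send_rows", "body": {"moves": "1 0 0.02 0 0; 1 0 0.02 0 0; 1 0 0.02 0 0; 1 0 0.015 0 0; 1 0 0.006 0 0; 1 0 0 0 0; 1 0 0 0 0; 1 0 0 0 0; 1 0 0 0 0; 1 0 0 0 0"}}

```text
time: 45.42
tool_pos: [0.4166, 0.1129, 0.1123]
ee_rot: [-1.573, -0.0, 1.579]
wrist_force: [0.2, -0.1, 0.6]
width: 0.0004
```

```bash
python3 look.py l1
```

```text
[0.4166 0.1129 0.1123] [-1.573  -0.0004  1.5792] [ 0.1806 -0.1324  0.5524] 0.0003879256525084379 45.4167
rack-local mm 21.238710951415907 -216.74462821444112
```

View pics/scene_l1.png

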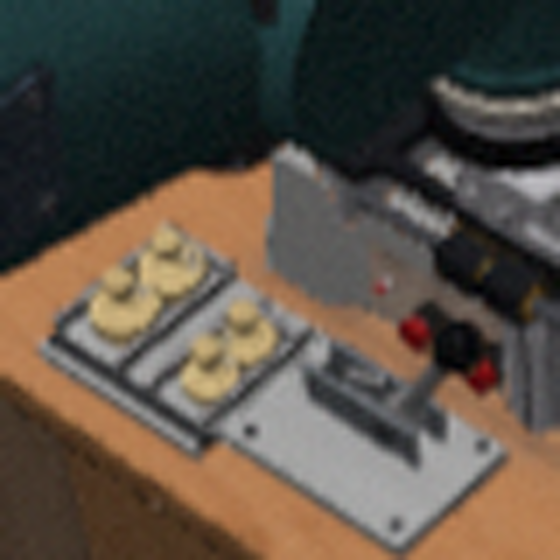

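Request:
{"method": "send_rows", "body": {"moves": "1 0.01 0 0 0; 1 0.01 0 0 0; 1 0.005 0 0 0; 1 0.005 0 0 0; 1 0.005 0 0 0; 1 0.005 0 0 0; 1 0.005 0 0 0; 1 0 0 0 0; 1 0 0 0 0; 1 0 0 0 0"}}

```text
time: 46.35
tool_pos: [0.4173, 0.1539, 0.1133]
ee_rot: [-1.575, 0.01, 1.579]
wrist_force: [-0.4, -13.8, 8.8]
width: 0.0006
```

Request:
{"method": "send_rows", "body": {"moves": "1 0.006 0 0 0; 1 0.006 0 0 0; 1 0.006 0 0 0; 1 0.006 0 0 0; 1 0.006 0 0 0; 1 0.006 0 0 0; 1 0.006 0 0 0; 1 0.004 0 0 0; 1 0 0 0 0; 1 0 0 0 0"}}

```text
time: 47.18
tool_pos: [0.4145, 0.2045, 0.1107]
ee_rot: [-1.569, -0.001, 1.58]
wrist_force: [-0.2, 0.3, 0.3]
width: 0.0004
```

```bash
python3 look.py l2
```

```text
[0.4145 0.2045 0.1107] [-1.5695 -0.0007  1.5803] [-0.1778  0.2885  0.2805] 0.00037954924231784577 47.1833
rack-local mm 19.969228100467735 -125.11375513004997
```

View pics/scene_l2.png

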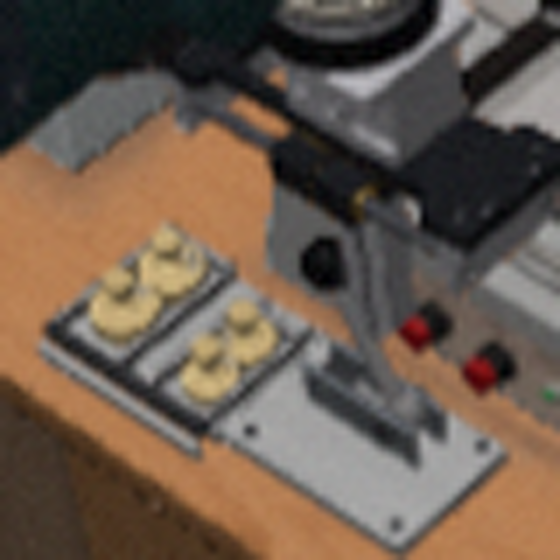

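The lever has snapped over (knob at crop (322,262)), there's no force left on the fingers, and the keeper bar looks raised. Back away.

Request:
{"method": "send_rows", "body": {"moves": "1 -0.01 0 0 0; 1 -0.02 0 0 0; 1 -0.03 0 0 0; 1 -0.01 -0.02 0.005 0; 1 0 -0.03 0.01 0; 1 0 -0.03 0.01 0; 1 -0.02 -0.01 0 0; 1 -0.033 0 0 0; 1 -0.033 0 0 0; 1 -0.033 0 0 0"}}

```text
time: 48.12
tool_pos: [0.3912, 0.013, 0.2015]
ee_rot: [-1.572, 0.0, 1.58]
wrist_force: [0.3, 0.1, -0.6]
width: 0.0004
```

Request:
{"method": "send_rows", "body": {"moves": "1 -0.033 0 0 0; 1 -0.033 0 0 0; 1 -0.033 0 0 0; 1 0 0 0 0; 1 0 0 0 0; 1 0 0 0 0; 1 0 0 0 0; 1 0 0 0 0; 1 0 0 0 0; 1 0 0 0 0"}}

```text
time: 48.95
tool_pos: [0.3926, -0.0836, 0.2012]
ee_rot: [-1.571, -0.0, 1.581]
wrist_force: [-0.4, 0.2, -0.2]
width: 0.0004
```

```bash
python3 look.py f1; python3 - <<'E'
from h import *
s=imaging.snapshot("scene");r=(240,215,400,335);cv2.imwrite("pics/by.png",cv2.resize(s["image"][r[1]:r[3],r[0]:r[2],::-1],None,fx=4,fy=4,interpolation=cv2.INTER_CUBIC))
E
```

```text
[ 0.3926 -0.0836  0.2012] [-1.571  -0.0001  1.5812] [-0.4136  0.1992 -0.1936] 0.00044084596961133056 48.95
rack-local mm -4.300863425320075 -412.9821094671181
```

View pics/scene_f1.png

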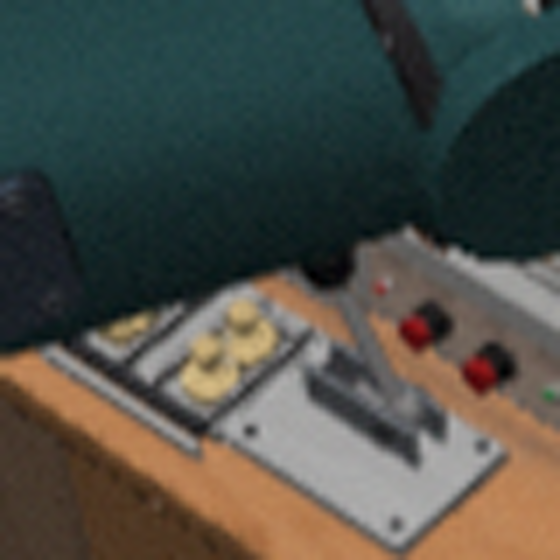

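View pics/top_f1.png

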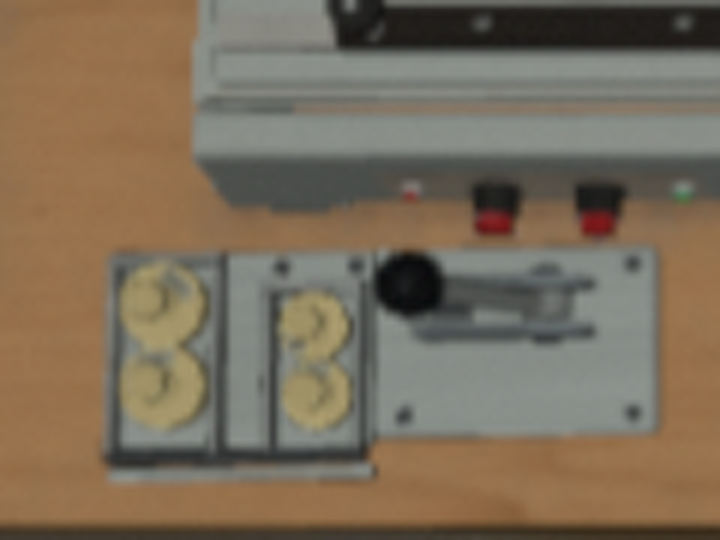

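View pics/by.png

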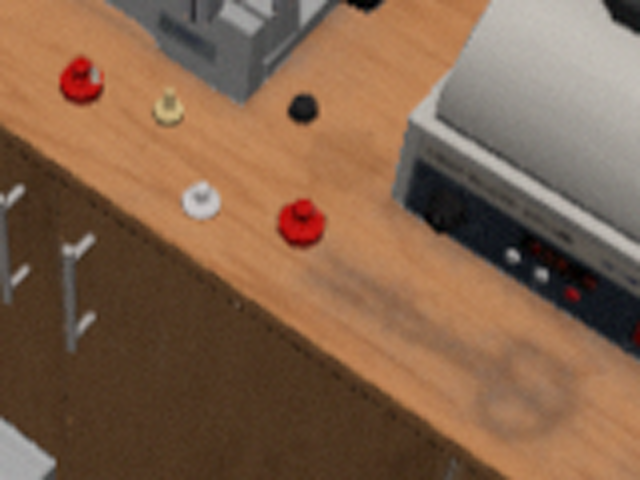

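```bash
python3 - <<'E'
from h import *
p=np.load("rack.npy");T=np.load("top.npy",allow_pickle=True).item();c,s=np.cos(p[2]),np.sin(p[2])
for th in(.8,.9,.95):
    y=-125+85*np.sin(th-.5);z=30+85*np.cos(th-.5);print(th,proj(T,[[p[0]+(c*20-s*y)/1e3,p[1]+(s*20+c*y)/1e3,z/1e3]]))
order.close_job()
E
```

```text
0.8 [[182.48272603 206.94241557]]
0.9 [[179.16129401 207.12181945]]
0.95 [[177.59195005 207.22608647]]
the job is handed in; nothing more can be done
```

The job is done and handed in at about 49 s of the 72 s allowed, with the robot clear of everything.

**Sorting:** I told the sizes apart by their disc area in the top view, then carried each weight by its knob. The two large weights are in the wide row and the small one is in the narrow row behind weight_d. I pushed each row forward until the wrist felt about 5 N of contact.

**Lever:** I pushed the knob over with closed fingers. I read about 14 N sideways on the way, and the force fell to zero once it snapped over.

**Last checks:**
- **Rows:** the top view shows all four weights upright, touching in pairs and up against their end stops.
- **Lever:** its knob showed at pixel (178.2, 207.2). My model puts it at (177.6, 207.2) at the end stop (0.95 rad) and (182.5, 206.9) at 0.8 rad, so it stayed over after I let go.
- **Keeper bar:** it looks raised in both views, but I did not measure its height.
- **Other things on the bench:** the red look-alikes, thumb screw, disc tip and rubber foot look unmoved in the scene view.

**Disagreements:**
- **Knob width:** the fingers closed to about 12 mm on the knobs rather than the stated 14–15 mm. I took this to be a narrower neck, and none of the weights slipped.
- **Rack position:** my camera estimate was about 1 mm off in each direction from where I felt contact or had to place the weights.
- **Small weights:** the one I placed sits about 2 mm to one side of weight_d in the scene view, but the top view shows the two touching.

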